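# Fetch the bearing from behind the bench clutter

## Robot

A 6-joint arm with a two-finger parallel gripper is mounted at the origin on the work surface. World frame = base frame: x ahead of the robot, y to its left, z up, the work surface at z = 0. Lengths are in m, angles in degrees, forces in N, time in s.
With the tool pointing down it reaches from about 0.3 to 0.75 m from the base axis. Payload 8.5 kg.
Tool frame: the origin (TCP) lies between the finger pads; the fingertips stand 17 mm ahead of it and the grasp point (between the pads) lies 2 mm behind it; z points along the fingers, y is the direction in which the jaws open and shut (so a half turn about z gives the same grasp; the last joint's range is limited). The gripper opens to 85 mm and grips with 20 to 120 N. Pads are 22 mm wide; open, the fingers measure 114 mm over their backs; the gripper's body (76 mm by 85 mm) begins 54 mm behind the grasp point. The pads swing forward as they close: fully open they stand 13 mm farther back than shut.
Start: joints at [56.763, 21.807, 74.336, -0, 83.858, -12.336], TCP at [0.196, 0.514, 0.248] pointing down, gripper open.
Joint ranges: [-178.18, 178.18], [-50.72, 133.34], [12.68, 142.11], [-81.47, 261.47], [9.98, 163.14], [-165.26, 165.26]. Speed limits (degrees/s): [136.94, 136.94, 180, 180, 180, 180].

## Interface

Orientations are given as a 3x3 rotation matrix whose columns are the frame's x, y, z axes.
In Python, from rig import readout, eyes, env gives the robot as it stands.
- The arm moves only by the tool arm_command, never from a script. Its argument "rows" is text: rows parted by semicolons, each of 7 numbers parted by spaces: the closure, from 0 (fully open) to 1 (shut), then the shift along the tool's x, y, z in mm, then the turn, a rotation vector about the tool's x, y, z in degrees. In form: grip dx dy dz rx ry rz; .... A call has 1 to 5 rows; each row shifts and turns the commanded pose from where the row before left it, along the tool's axes as they then stand; what a row does not reach is not made up. A row lasts 1/12 s, in which the tool goes at most 41.7 mm and 7.16 degrees, less where a joint would pass 70% of its speed; a pose out of reach is approached as far as the arm can. A call with a gripper value outside its range is refused whole. The fingers move at their own pace and stop on an object; "squeeze" is the grip in N (left out, the last holds). Time passes only in rows, so rows that do not move let the fingers close. It gives the time, the measured TCP pose, the force and the opening at its end, in the units of the state.
- readout.observe(): the state, without advancing time (a new reading comes with each control period).
- eyes.get_image(name): name is "scene" or "top" or "wrist"; returns the picture (384x512x3 uint8, red, green, blue); there is no depth.
- eyes.camera_model(name): a dict with "mtx" (3x3 intrinsics, pixels), "view" (4x4, takes a point from world to camera coordinates). Camera axes: x right, y up, looking along -z (the intrinsics and any distortion apply to the point x, -y, -z); pixel columns grow to the right and rows downward; lengths in m; the calibration is good to about 2 mm. The wrist camera is an equidistant fisheye: a pixel r from the principal point sees the ray r / f radians off the axis. A picture is of the moment at which its call begins: read the wrist's pose just before it. camera_model takes no time and is no camera call; for the wrist camera it gives the pose at the moment of the call.
- env.close_job(): hands the job in, once; it reports no verdict.
The state is a dict: "time_s": time; "q": joint angles; "qvel": joint speeds; "joint_efforts": joint torques, N m; "position": TCP position; "tool_rot": TCP orientation; "ft_force": force on the tool from outside, world axes, zero at the start; "wrist_torque": the same for the moment, N m; "grip_width": finger opening in m.
Only numpy, scipy, OpenCV 4.12 (cv2) and the standard library are available. Lean on these libraries where they do the work, as an engineer would, in place of code of your own. Each camera call takes 0.05 s, during which the arm holds its last target. There are 200 camera calls.

## Task

The roller bearing is hemmed in by the deep socket, the nozzle bottle and the square tin in the parts tray. Stand all three on the plywood board without disturbing the bearing, then fetch the bearing and seat it fully down over the shaft stub of the aluminium cover, and only after that put each of the three back in the tray on the very spot where it stood. Keep the socket, bottle and tin upright all the while, and leave everything released.

Things in the scene. Friction and masses are not known exactly. Their poses are not given: they have to be found in the camera images.
- tray: Grey plastic parts tray, fixed, 180 (its x) by 210 (its y) mm, floor 4 mm thick, rim 14 mm high. Origin: centre of its underside, on the bench; z up. Middles of three thin black ring marks on its floor: (x, y) = (20, 58), (20, -58), (-38, 0) mm; the bearing lies at (20, 0) amid them. A hex nut and a brass sleeve (under 15 mm high) near the -x corners have no part in the job.
- board: Thin light plywood board, fixed, 260 (its x) by 120 (its y) by 4 mm thick, bare: the side area. Origin: centre of its underside, on the bench; z up. It lies on one side of the tray and the cover on the other; the sides change.
- shaft_foot (a point): Foot of the shaft stub, at the centre of the top face of a round aluminium cover (120 mm across, 12 thick, fixed to the bench). z up along the stub. The steel stub is 20 mm in diameter and 38 mm high above this point, its top 8 mm tapering to 12 mm. With the bearing fully down, the bearing's centre is 16 mm above this point.
- socket_mid (a point): Deep impact socket: plain dark steel cylinder 38 mm in diameter, 84 mm high, hexagonal recess seen on top. The point is its centre, 42 mm above its foot. Upright when its z axis points up. It starts in the tray, within 5 mm of the middle of one of the three ring marks; which one varies.
- bottle_mid (a point): Nozzle bottle: white round bottle 42 mm in diameter (straight up to 68 mm), black pointed nozzle, 104 mm high in all. The point is on its axis 52 mm above its foot. Upright when its z axis points up. It starts in the tray, within 5 mm of the middle of one of the three ring marks; which one varies.
- tin_mid (a point): Square tin: bare metal, 42 by 42 mm (sides along its x and y), 80 mm high plus a round black cap (22 mm wide, 10 high), 90 mm in all. The point is on its axis 45 mm above its foot. Upright when its z axis points up. It starts in the tray, within 5 mm of the middle of one of the three ring marks; which one varies.
- bearing_mid (a point): Roller bearing: low bright steel ring, brass roller ends on top, 56 mm in outer diameter, bore 34 mm, 32 mm high, lying flat on the tray floor between the three taller things. The point is its centre, in the bore, 16 mm above its underside. z is its axis.
Mind the look-alikes: they are no part of the job. Leave any green or turquoise look-alike of the part that bears tin_mid alone.

How it is judged:
By the outcome, as a careful person would: the job done as asked, in the order asked, and still so for the second after the job is handed in, with the robot touching nothing.
It also fails if it takes over 138 s, if anything falls off the work surface, if the arm or the gripper's body presses on something with over 40 N, if the wrist force passes 120 N, or if a joint passes its speed limit or range.

## Working session

There is one attempt and no reset: what is moved stays moved. The work goes in short steps, Python scripts to look and compute and a tool call to move; the robot and the scene stay as the last step left them, time stands still between calls to the robot, and variables do not carry over. Pictures are saved under pics/ and viewed, about 12 in all and at most 16, crops included, and the job is handed in when it is done.

Besides the shell and the picture viewer there is one more tool, called after "Emit:" in YAML: its name, and indented under it one key for each argument. arm_command: Moves the arm, as the interface text tells. Its arguments: {"type":"object","properties":{"rows":{"type":"string"},"squeeze":{"type":"number"}},"required":["rows"]}

```bash
ls; mkdir -p pics
python3 - <<'E'
from rig import readout, eyes, env
import cv2,numpy as np
s=readout.observe();print(s)
for n in("top","scene","wrist"):
    m=eyes.camera_model(n);print(n,{k:np.round(v,4).tolist() if not isinstance(v,str) else v for k,v in m.items()})
    im=eyes.get_image(n);cv2.imwrite(f"pics/{n}0.png",im[:,:,::-1])
E
```

```text
pics
{'time_s': 0.0, 'q': array([ 5.67609885e+01,  2.18422243e+01,  7.43864679e+01, -9.73285791e-04,
        8.38585550e+01, -1.23372243e+01]), 'qvel': array([-0.01939907,  0.03137077,  0.07133011,  0.05370941,  0.01870953,
        0.08726853]), 'joint_efforts': array([-3.41569676e-04, -4.48457479e+01, -2.31289333e+01, -2.09406380e-04,
        4.68676037e-03, -3.02774288e-05]), 'position': array([0.19608398, 0.51355958, 0.24769011]), 'tool_rot': array([[-9.34193872e-01,  3.56764818e-01, -8.20543296e-04],
       [ 3.56765628e-01,  9.34193043e-01, -1.28287302e-03],
       [ 3.08861880e-04, -1.49119375e-03, -9.99998840e-01]]), 'ft_force': array([-0.16163488, -0.26388567,  0.02400608]), 'wrist_torque': array([-0.02666967, -0.00830109, -0.00151742]), 'grip_width': 0.08542523995439726}
top {'mtx': [[355.8094, 0.0, 255.3095], [0.0, 355.8094, 193.4362], [0.0, 0.0, 1.0]], 'view': [[-0.0169, -0.9997, 0.0188, -0.0048], [0.9837, -0.0132, 0.1795, -0.5283], [-0.1792, 0.0216, 0.9836, -0.8902], [0.0, 0.0, 0.0, 1.0]]}
scene {'mtx': [[365.0475, 0.0, 254.5319], [0.0, 365.0475, 189.7404], [0.0, 0.0, 1.0]], 'view': [[0.8343, 0.5512, -0.0134, -0.4562], [-0.4418, 0.6828, 0.5818, 0.1952], [0.3298, -0.4795, 0.8132, -1.129], [0.0, 0.0, 0.0, 1.0]]}
wrist {'mtx': [[297.3186, 0.0, 255.5053], [0.0, 297.3186, 188.027], [0.0, 0.0, 1.0]], 'view': [[0.3567, 0.9342, -0.0016, -0.5484], [-0.8965, 0.3418, -0.2817, 0.0365], [-0.2626, 0.102, 0.9595, -0.3792], [0.0, 0.0, 0.0, 1.0]]}
```

View pics/top0.png

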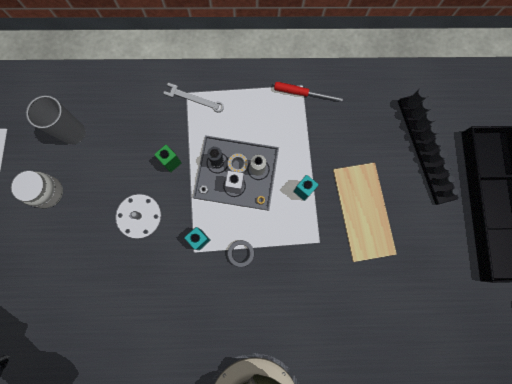

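View pics/scene0.png

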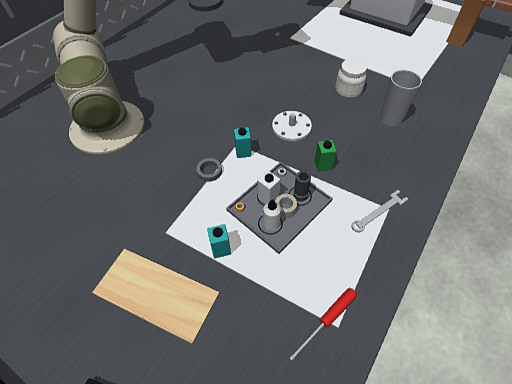

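```bash
cat > h.py <<'E'
import numpy as np,cv2
from rig import readout,eyes,env
def cam(n): m=eyes.camera_model(n);return np.array(m["mtx"]),np.array(m["view"])
def proj(n,P,c=None):
    K,V=c or cam(n);P=np.atleast_2d(P);p=P@V[:3,:3].T+V[:3,3];p=p*[1,-1,-1]
    if n=="wrist":
        r=np.hypot(p[:,0],p[:,1]);th=np.arctan2(r,p[:,2]);d=p[:,:2]/np.maximum(r,1e-9)[:,None]*th[:,None]
    else: d=p[:,:2]/p[:,2:]
    return d*[K[0,0],K[1,1]]+K[:2,2]
def back(n,uv,z,c=None):
    K,V=c or cam(n);uv=np.atleast_2d(uv).astype(float);d=(uv-K[:2,2])/[K[0,0],K[1,1]]
    if n=="wrist":
        th=np.hypot(d[:,0],d[:,1]);s=np.sin(th)/np.maximum(th,1e-9);r=np.c_[d*s[:,None],np.cos(th)]
    else: r=np.c_[d,np.ones(len(d))]
    r=(r*[1,-1,-1])@V[:3,:3];o=-V[:3,:3].T@V[:3,3]
    z=np.broadcast_to(z,len(r));return o+r*((z-o[2])/r[:,2])[:,None]
E
python3 - <<'E'
from h import *
t=cv2.imread("pics/top0.png")
a=cv2.resize(t[125:225,180:290],None,fx=5,fy=5,interpolation=cv2.INTER_CUBIC)
cv2.imwrite("pics/c0.png",a)
print(back("top",[[207,137],[278,152],[270,209],[195,196]],.014).round(3))
print(back("top",[[335,169],[374,164],[395,254],[357,261],],.004).round(3))
print(back("top",[[137,215]],[.05]).round(3), back("top",[[138,216]],[.012]).round(3))
K,V=cam("wrist");print(-V[:3,:3].T@V[:3,3],V[2,:3])
E
```

```text
[[ 0.697  0.119  0.014]
 [ 0.651 -0.079  0.014]
 [ 0.491 -0.053  0.014]
 [ 0.529  0.151  0.014]]
[[ 0.603 -0.239  0.004]
 [ 0.616 -0.35   0.004]
 [ 0.365 -0.388  0.004]
 [ 0.348 -0.284  0.004]]
[[0.475 0.294 0.05 ]] [[0.477 0.303 0.012]]
[0.12871908 0.53858643 0.37331199] [-0.2627524   0.10178231  0.95947983]
```

View pics/wrist0.png

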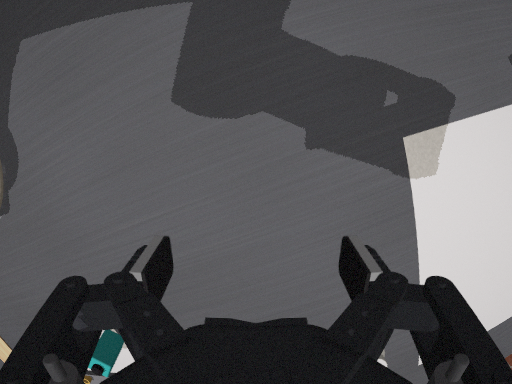

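View pics/c0.png

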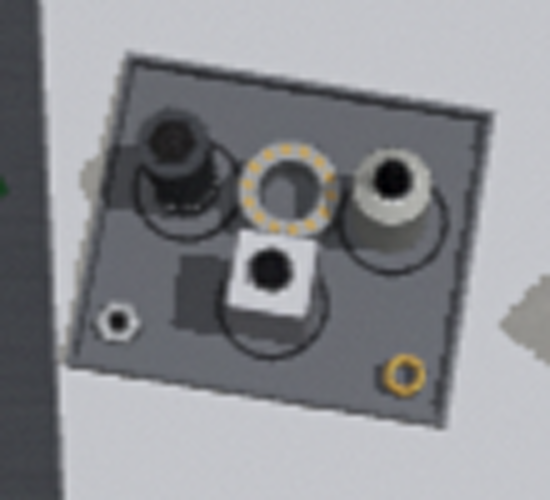

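Emit:
arm_command:
  rows: "0 -36 -20.5 0 0 0 0;0 -36 -20.5 0 0 0 0;0 -36 -20.5 0 0 0 0;0 -36 -20.5 0 0 0 0;0 -36 -20.5 0 0 0 0"
  squeeze: 40

```text
time_s: 0.57
position: [0.3285, 0.3522, 0.2482]
tool_rot: [[-0.934, 0.356, -0.0], [0.356, 0.934, -0.0], [0.0, -0.0, -1.0]]
ft_force: [0.8, 0.7, 0.2]
grip_width: 0.0853
```

Emit:
arm_command:
  rows: "0 -36 -20.5 0 0 0 0;0 -36 -20.5 0 0 0 0;0 -36 -20.5 0 0 0 0;0 -36 -20.5 0 0 0 0;0 -36 -20.5 0 0 0 0"

```text
time_s: 0.98
position: [0.4602, 0.192, 0.2483]
tool_rot: [[-0.934, 0.357, -0.0], [0.357, 0.934, 0.0], [0.0, -0.0, -1.0]]
ft_force: [1.0, 0.5, -0.4]
grip_width: 0.0851
```

Emit:
arm_command:
  rows: "0 -36 -20.5 0 0 0 0;0 -36 -20.5 0 0 0 0;0 -36 -20.5 0 0 0 0;0 -36 -20.5 0 0 0 0;0 -36 -20.5 0 0 0 0"

```text
time_s: 1.4
position: [0.5918, 0.0319, 0.2481]
tool_rot: [[-0.934, 0.357, -0.001], [0.357, 0.934, 0.0], [0.001, -0.0, -1.0]]
ft_force: [0.2, 0.2, 0.5]
grip_width: 0.0855
```

Emit:
arm_command:
  rows: "0 0 0 0 0 0 -4.5;0 0 0 0 0 0 -4.4;0 0 0 0 0 0 0;0 0 0 0 0 0 0"

```text
time_s: 1.73
position: [0.5909, 0.0339, 0.2481]
tool_rot: [[-0.978, 0.21, -0.001], [0.21, 0.978, 0.0], [0.001, -0.0, -1.0]]
ft_force: [0.0, -0.1, -0.3]
grip_width: 0.0859
```

Run:
```python
from h import *
import pickle
c=cam("wrist");im=eyes.get_image("wrist")[:,:,::-1];cv2.imwrite("pics/w1.png",im);pickle.dump(c,open("w1.pkl","wb"))
cv2.imwrite("pics/w1b.png",cv2.resize(im[60:300,90:410],None,fx=2.5,fy=2.5,interpolation=cv2.INTER_CUBIC))
```

```text
(no output)
```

View pics/w1b.png

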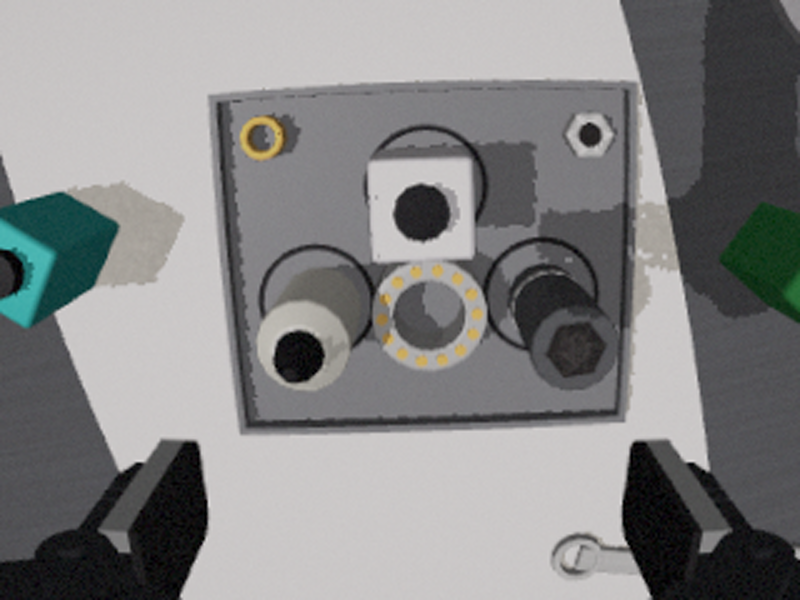

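Run:
```python
from h import *
import pickle
c=pickle.load(open("w1.pkl","rb"))
f=lambda l:np.array(l)/2.5+[90,60]
B=lambda l,z:back("wrist",f(l)-.3,z,c)
q=B([[210,96],[636,82],[625,420],[243,432]],.014)  # -x-y, -x+y, +x+y, +x-y
T=np.array([[-90,-105],[-90,105],[90,105],[90,-105]])/1e3
M,_=cv2.estimateAffinePartial2D(T.astype(np.float32),q[:,:2].astype(np.float32),method=0)
print(M,"scale",np.hypot(M[0,0],M[1,0]),"yaw",np.degrees(np.arctan2(M[1,0],M[0,0])),np.round((T@M[:,:2].T+M[:,2]-q[:,:2])*1e3,1))
yaw=np.arctan2(M[1,0],M[0,0]);R=np.array([[np.cos(yaw),-np.sin(yaw)],[np.sin(yaw),np.cos(yaw)]]);t=M[:,2]
tin=B([[368,160],[473,155],[476,260],[372,262]],.084)[:,:2];print("tin sides",np.linalg.norm(np.roll(tin,-1,0)-tin,axis=1));print("tin yaws",np.degrees(np.arctan2(*(tin[[3,2]]-tin[[0,1]]).T[::-1])),np.degrees(np.arctan2(*(tin[[1,2]]-tin[[0,3]]).T[::-1]))-90)
P=dict(tin=tin.mean(0),sock=B([[573,350]],.088)[0,:2],bot_noz=B([[299,357]],.108)[0,:2],bot_sh=B([[303,345]],.072)[0,:2],bear=B([[430,314]],.036)[0,:2])
for k,v in P.items():print(k,v.round(4),"tray mm",((v-t)@R*1e3).round(1))
def circ(r,z,p):a=np.linspace(0,2*np.pi,80);return np.c_[p[0]+r*np.cos(a),p[1]+r*np.sin(a),0*a+z]
def draw(n,im,off,s,c):
    L=[]
    for m in([20,58],[20,-58],[-38,0]):L.append((circ(.003,.004,t+R@np.array(m)/1e3),(0,0,255)))
    L.append((np.c_[(T[[0,1,2,3,0]]@R.T+t),[.014]*5],(0,255,0)))
    for r,zs,p in((.019,(.004,.088),P["sock"]),(.021,(.004,.072),P["bot_sh"]),(.028,(.036,),P["bear"])):
        for z in zs:L.append((circ(r,z,p),(255,0,255)))
    for z in(.004,.084):
        ty=np.radians(-12.) if 0 else yaw
        sq=np.array([[-1,-1],[-1,1],[1,1],[1,-1],[-1,-1]])*.021;L.append((np.c_[sq@R.T+P["tin"],[z]*5],(0,200,255)))
    for p,col in L:cv2.polylines(im,[np.int32((proj(n,p,c)+.3-off)*s)],False,col,1)
w=cv2.imread("pics/w1.png");a=cv2.resize(w[80:240,160:350],None,fx=3,fy=3,interpolation=cv2.INTER_CUBIC);draw("wrist",a,np.array([160,80]),3,c)
tp=cv2.imread("pics/top0.png");b=cv2.resize(tp[130:220,188:285],None,fx=5,fy=5,interpolation=cv2.INTER_CUBIC);draw("top",b,np.array([188,130]),5,cam("top"))
o=np.zeros((max(len(a),len(b)),a.shape[1]+b.shape[1],3),np.uint8);o[:len(a),:a.shape[1]]=a;o[:len(b),a.shape[1]:]=b
o=cv2.resize(o,None,fx=.999*min(1,800/o.shape[1]),fy=.999*min(1,800/o.shape[1]));cv2.imwrite("pics/ov1.png",o);print(o.shape)
```

```text
Traceback (most recent call last):
cv2.error: OpenCV(4.12.0) /io/opencv/modules/calib3d/src/ptsetreg.cpp:1143: error: (-5:Bad argument) Unknown or unsupported robust estimation method in function 'estimateAffinePartial2D'
```

```bash
cat > m1.py <<'E'
from h import *
import pickle
c=pickle.load(open("w1.pkl","rb"))
f=lambda l:np.array(l)/2.5+[90,60]
B=lambda l,z:back("wrist",f(l)-.3,z,c)
q=B([[210,96],[636,82],[625,420],[243,432]],.014)  # -x-y, -x+y, +x+y, +x-y
T=np.array([[-90,-105],[-90,105],[90,105],[90,-105]])/1e3
M,_=cv2.estimateAffinePartial2D(T.astype(np.float32),q[:,:2].astype(np.float32))
print(M,"scale",np.hypot(M[0,0],M[1,0]),"yaw",np.degrees(np.arctan2(M[1,0],M[0,0])),np.round((T@M[:,:2].T+M[:,2]-q[:,:2])*1e3,1))
yaw=np.arctan2(M[1,0],M[0,0]);R=np.array([[np.cos(yaw),-np.sin(yaw)],[np.sin(yaw),np.cos(yaw)]]);t=M[:,2]
tin=B([[368,160],[473,155],[476,260],[372,262]],.084)[:,:2];print("tin sides",np.linalg.norm(np.roll(tin,-1,0)-tin,axis=1));print("tin yaws",np.degrees(np.arctan2(*(tin[[3,2]]-tin[[0,1]]).T[::-1])),np.degrees(np.arctan2(*(tin[[1,2]]-tin[[0,3]]).T[::-1]))-90)
P=dict(tin=tin.mean(0),sock=B([[573,350]],.088)[0,:2],bot_noz=B([[299,357]],.108)[0,:2],bot_sh=B([[303,345]],.072)[0,:2],bear=B([[430,314]],.036)[0,:2])
for k,v in P.items():print(k,v.round(4),"tray mm",((v-t)@R*1e3).round(1))
def circ(r,z,p):a=np.linspace(0,2*np.pi,80);return np.c_[p[0]+r*np.cos(a),p[1]+r*np.sin(a),0*a+z]
def draw(n,im,off,s,c):
    L=[]
    for m in([20,58],[20,-58],[-38,0]):L.append((circ(.003,.004,t+R@np.array(m)/1e3),(0,0,255)))
    L.append((np.c_[(T[[0,1,2,3,0]]@R.T+t),[.014]*5],(0,255,0)))
    for r,zs,p in((.019,(.004,.088),P["sock"]),(.021,(.004,.072),P["bot_sh"]),(.028,(.036,),P["bear"])):
        for z in zs:L.append((circ(r,z,p),(255,0,255)))
    for z in(.004,.084):
        sq=np.array([[-1,-1],[-1,1],[1,1],[1,-1],[-1,-1]])*.021;L.append((np.c_[sq@R.T+P["tin"],[z]*5],(0,200,255)))
    for p,col in L:cv2.polylines(im,[np.int32((proj(n,p,c)+.3-off)*s)],False,col,1)
if __name__=="__main__":
  w=cv2.imread("pics/w1.png");a=cv2.resize(w[85:240,165:348],None,fx=3,fy=3,interpolation=cv2.INTER_CUBIC);draw("wrist",a,np.array([165,85]),3,c)
  tp=cv2.imread("pics/top0.png");b=cv2.resize(tp[133:213,192:282],None,fx=2.7,fy=2.7,interpolation=cv2.INTER_CUBIC);draw("top",b,np.array([192,133]),2.7,cam("top"))
  o=np.zeros((max(len(a),len(b)),a.shape[1]+b.shape[1],3),np.uint8);o[:len(a),:a.shape[1]]=a;o[:len(b),a.shape[1]:]=b
  cv2.imwrite("pics/ov1.png",o);print(o.shape)
E
python3 m1.py
```

```text
[[ 0.97337965  0.17385133  0.59626026]
 [-0.17385133  0.97337965  0.03946504]] scale 0.9887832097239239 yaw -10.126584364856587 [[-0.1  0.6]
 [-0.1 -0.3]
 [-0.1  0.1]
 [ 0.4 -0.4]]
tin sides [0.04077558 0.04181861 0.04141067 0.04063266]
tin yaws [-10.53937814  -9.65767363] [ -9.30174896 -10.95484746]
tin [0.5596 0.0428] tray mm [-36.7  -3.2]
sock [0.6281 0.0917] tray mm [22.2 57. ]
bot_noz [ 0.6012 -0.0143] tray mm [ 14.4 -52. ]
bot_sh [ 0.6073 -0.0196] tray mm [ 21.2 -56.2]
bear [0.6153 0.0352] tray mm [19.5 -0.9]
(465, 792, 3)
```

View pics/ov1.png

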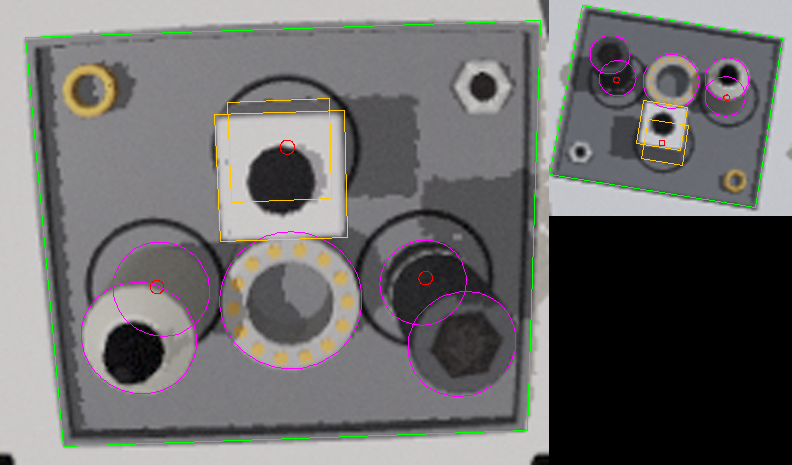

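Emit:
arm_command:
  rows: "0 0 0 0 0 0 -2;0 32.8 3.2 0 0 0 0;0 0 0 40 0 0 0;0 0 0 40 0 0 0;0 0 0 40 0 0 0"
  squeeze: 50

```text
time_s: 2.2
position: [0.5588, 0.0434, 0.128]
tool_rot: [[-0.985, 0.175, 0.003], [0.175, 0.985, -0.0], [-0.003, 0.0, -1.0]]
ft_force: [0.6, 0.6, -0.1]
grip_width: 0.0853
```

Emit:
arm_command:
  rows: "0 0 0 36 0 0 0;0 0 0 30 0 0 0;0 0 0 0 0 0 0;0 0 0 0 0 0 0"

```text
time_s: 2.53
position: [0.5589, 0.0431, 0.0622]
tool_rot: [[-0.985, 0.174, -0.002], [0.174, 0.985, 0.0], [0.002, -0.0, -1.0]]
ft_force: [0.6, -0.8, 0.3]
grip_width: 0.0854
```

Emit:
arm_command:
  rows: "1 0 0 0 0 0 0;1 0 0 0 0 0 0;1 0 0 0 0 0 0;1 0 0 0 0 0 0;1 0 0 0 0 0 0"
  squeeze: 50

```text
time_s: 2.95
position: [0.5599, 0.0427, 0.064]
tool_rot: [[-0.985, 0.174, 0.003], [0.174, 0.985, -0.0], [-0.003, 0.0, -1.0]]
ft_force: [-1.3, 0.9, 5.7]
grip_width: 0.0414
```

Emit:
arm_command:
  rows: "1 0 0 0 0 0 0;1 0 0 0 0 0 0;1 0 0 0 0 0 0;1 0 0 0 0 0 0"

```text
time_s: 3.28
position: [0.5599, 0.0427, 0.064]
tool_rot: [[-0.985, 0.174, 0.003], [0.174, 0.985, -0.0], [-0.003, 0.0, -1.0]]
ft_force: [-0.8, 0.2, 7.0]
grip_width: 0.0417
```

Run:
```python
from h import *
s=readout.observe();print(s["position"],s["grip_width"],s["ft_force"],s["wrist_torque"])
im=eyes.get_image("wrist")[:,:,::-1];cv2.imwrite("pics/w2.png",im)
```

```text
[0.55986918 0.04269009 0.06397096] 0.04167365828593534 [-0.76107599  0.19930791  7.01157547] [-0.04839223  0.218854   -0.06751418]
```

View pics/w2.png

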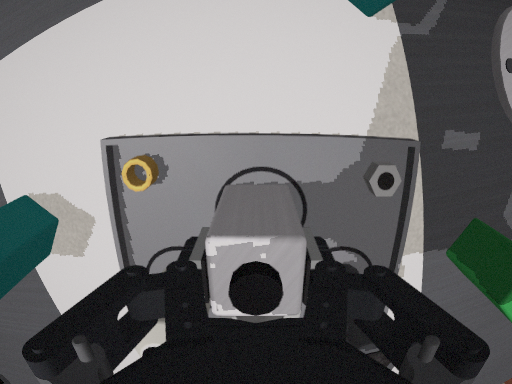

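Emit:
arm_command:
  rows: "1 0 0 -10 0 0 0;1 0 0 -30 0 0 0;1 0 0 -32 0 0 0;1 0 0 -32 0 0 0;1 0 0 -32 0 0 0"

```text
time_s: 3.75
position: [0.5588, 0.0428, 0.2008]
tool_rot: [[-0.985, 0.174, 0.0], [0.174, 0.985, -0.0], [-0.0, -0.0, -1.0]]
ft_force: [-0.3, 0.2, -1.0]
grip_width: 0.0416
```

Emit:
arm_command:
  rows: "1 4 -17.8 0 0 0 0;1 8.1 -35.7 0 0 0 0;1 8.1 -35.7 0 0 0 0;1 8.1 -35.7 0 0 0 0;1 8.1 -35.7 0 0 0 0"

```text
time_s: 4.17
position: [0.4944, -0.1102, 0.1993]
tool_rot: [[-0.985, 0.173, 0.001], [0.173, 0.985, -0.0], [-0.001, -0.0, -1.0]]
ft_force: [0.3, -1.4, -1.5]
grip_width: 0.0415
```

Emit:
arm_command:
  rows: "1 8.1 -35.7 0 0 0 0;1 8.1 -35.7 0 0 0 0;1 8.1 -35.7 0 0 0 0;1 8.1 -35.7 0 0 0 0;1 8.1 -35.7 0 0 0 0"

```text
time_s: 4.58
position: [0.4234, -0.2792, 0.1993]
tool_rot: [[-0.985, 0.174, 0.001], [0.174, 0.985, -0.001], [-0.001, -0.0, -1.0]]
ft_force: [1.4, 0.1, -1.9]
grip_width: 0.0414
```

Emit:
arm_command:
  rows: "1 8.1 -35.7 0 0 0 0;1 3.9 -17.8 0 0 0 0;1 0 0 0 0 0 0;1 0 0 0 0 0 0"

```text
time_s: 4.92
position: [0.403, -0.3289, 0.1988]
tool_rot: [[-0.984, 0.176, 0.0], [0.176, 0.984, 0.0], [-0.0, 0.0, -1.0]]
ft_force: [-0.4, -0.1, -1.3]
grip_width: 0.0415
```

Emit:
arm_command:
  rows: "1 0 0 40 0 0 0;1 0 0 40 0 0 0;1 0 0 35 0 0 0;1 0 0 15 0 0 0;1 0 0 0 0 0 0"

```text
time_s: 5.33
position: [0.4032, -0.326, 0.0661]
tool_rot: [[-0.985, 0.172, -0.003], [0.172, 0.985, 0.005], [0.004, 0.004, -1.0]]
ft_force: [0.2, -0.7, -1.8]
grip_width: 0.0416
```

Emit:
arm_command:
  rows: "1 0 0 2 0 0 0;1 0 0 1 0 0 0;1 0 0 1 0 0 0;1 0 0 0 0 0 0;1 0 0 0 0 0 0"

```text
time_s: 5.75
position: [0.4037, -0.3286, 0.0649]
tool_rot: [[-0.985, 0.174, 0.001], [0.174, 0.985, -0.001], [-0.001, -0.001, -1.0]]
ft_force: [0.2, 0.8, -2.6]
grip_width: 0.0417
```

Emit:
arm_command:
  rows: "1 0 0 1 0 0 0;1 0 0 1 0 0 0;1 0 0 0 0 0 0;1 0 0 0 0 0 0"

```text
time_s: 6.08
position: [0.4037, -0.3287, 0.0637]
tool_rot: [[-0.985, 0.174, 0.001], [0.174, 0.985, -0.001], [-0.001, -0.001, -1.0]]
ft_force: [-2.3, 1.8, 11.5]
grip_width: 0.0417
```

Emit:
arm_command:
  rows: "0 0 0 0 0 0 0;0 0 0 0 0 0 0;0 0 0 0 0 0 0;0 0 0 0 0 0 0;0 0 0 0 0 0 0"

```text
time_s: 6.5
position: [0.4035, -0.3285, 0.0622]
tool_rot: [[-0.985, 0.174, -0.0], [0.174, 0.985, 0.0], [0.0, 0.0, -1.0]]
ft_force: [0.5, -0.0, -1.1]
grip_width: 0.085
```

Emit:
arm_command:
  rows: "0 0 0 -20 0 0 0;0 0 0 -38 0 0 0;0 0 0 -40 0 0 0;0 0 0 -40 0 0 0;0 0 0 0 0 0 0"

```text
time_s: 6.92
position: [0.4052, -0.3304, 0.2075]
tool_rot: [[-0.985, 0.173, 0.008], [0.173, 0.985, -0.01], [-0.01, -0.009, -1.0]]
ft_force: [0.2, -0.2, 1.1]
grip_width: 0.0851
```

Emit:
arm_command:
  rows: "0 -14.7 33.9 0 0 0 0;0 -14.7 33.9 0 0 0 0;0 -14.7 33.9 0 0 0 0;0 -14.7 33.9 0 0 0 0;0 -14.7 33.9 0 0 0 0"

```text
time_s: 7.33
position: [0.506, -0.1727, 0.2001]
tool_rot: [[-0.985, 0.174, -0.0], [0.174, 0.985, 0.0], [0.0, 0.0, -1.0]]
ft_force: [1.3, -0.9, 0.8]
grip_width: 0.0854
```

Emit:
arm_command:
  rows: "0 -14.7 33.9 0 0 0 0;0 -14.7 33.9 0 0 0 0;0 -14.7 33.9 0 0 0 0;0 -14.7 33.9 0 0 0 0;0 -14.7 33.9 0 0 0 0"

```text
time_s: 7.75
position: [0.6078, -0.0184, 0.1999]
tool_rot: [[-0.985, 0.174, -0.0], [0.174, 0.985, 0.0], [0.0, -0.0, -1.0]]
ft_force: [-0.1, -0.7, -0.4]
grip_width: 0.0855
```

Emit:
arm_command:
  rows: "0 0 0 0 0 0 0;0 0 0 0 0 0 0;0 0 0 0 0 0 0"

```text
time_s: 8.0
position: [0.6069, -0.0204, 0.1998]
tool_rot: [[-0.985, 0.173, -0.001], [0.173, 0.985, -0.0], [0.001, -0.0, -1.0]]
ft_force: [-0.1, -0.3, -0.3]
grip_width: 0.0853
```

Run:
```python
from h import *
im=eyes.get_image("scene")[:,:,::-1]
t=eyes.get_image("top")[:,:,::-1]
a=cv2.resize(im[140:350,80:345],None,fx=2,fy=2);b=cv2.resize(t[130:270,180:400],None,fx=1.2,fy=1.2)
o=np.zeros((420,800,3),np.uint8);o[:420,:530]=a;o[:168,530:794]=b;cv2.imwrite("pics/s3.png",o)
```

```text
(no output)
```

View pics/s3.png

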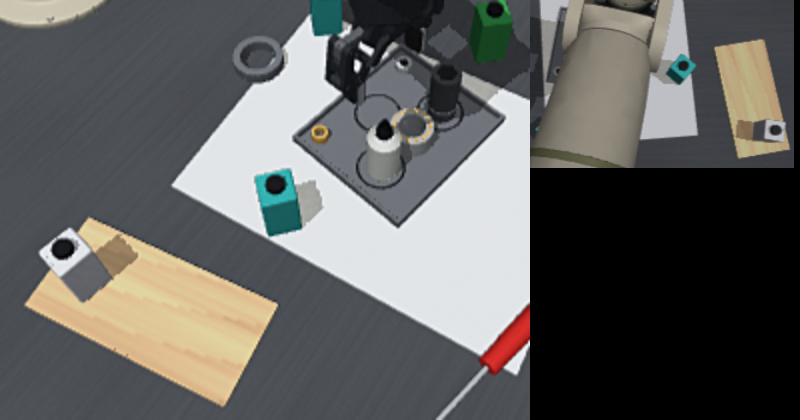

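Emit:
arm_command:
  rows: "0 0 0 40 0 0 0;0 0 0 40 0 0 0;0 0 0 35 0 0 0;0 0 0 20 0 0 0;0 0 0 5 0 0 0"

```text
time_s: 8.52
position: [0.605, -0.021, 0.0568]
tool_rot: [[-0.984, 0.176, -0.006], [0.176, 0.984, 0.001], [0.007, 0.0, -1.0]]
ft_force: [-0.8, -0.1, -0.0]
grip_width: 0.0855
```

Emit:
arm_command:
  rows: "0 0 0 0 0 0 0;1 0 0 0 0 0 0;1 0 0 0 0 0 0;1 0 0 0 0 0 0;1 0 0 0 0 0 0"

```text
time_s: 8.93
position: [0.6078, -0.0202, 0.0619]
tool_rot: [[-0.985, 0.174, 0.003], [0.174, 0.985, -0.0], [-0.003, 0.0, -1.0]]
ft_force: [0.3, 0.3, 7.7]
grip_width: 0.0406
```

Emit:
arm_command:
  rows: "1 0 0 0 0 0 0;1 0 0 0 0 0 0;1 0 0 0 0 0 0;1 0 0 0 0 0 0;1 0 0 0 0 0 0"

```text
time_s: 9.35
position: [0.6078, -0.0202, 0.0619]
tool_rot: [[-0.985, 0.173, 0.003], [0.173, 0.985, -0.001], [-0.003, -0.0, -1.0]]
ft_force: [-0.9, 0.4, 6.2]
grip_width: 0.0401
```

Emit:
arm_command:
  rows: "1 0 0 -10 0 0 0;1 0 0 -30 0 0 0;1 0 0 -34 0 0 0;1 0 0 -34 0 0 0;1 0 0 -30 0 0 0"

```text
time_s: 9.77
position: [0.607, -0.0201, 0.2015]
tool_rot: [[-0.985, 0.174, 0.002], [0.174, 0.985, -0.0], [-0.002, -0.0, -1.0]]
ft_force: [1.0, 0.3, -1.5]
grip_width: 0.0405
```

Emit:
arm_command:
  rows: "1 4 -17.4 0 0 0 0;1 7.9 -34.6 0 0 0 0;1 7.9 -34.6 0 0 0 0;1 7.9 -34.6 0 0 0 0;1 7.9 -34.6 0 0 0 0"

```text
time_s: 10.18
position: [0.544, -0.1685, 0.1993]
tool_rot: [[-0.985, 0.173, 0.001], [0.173, 0.985, -0.0], [-0.001, -0.0, -1.0]]
ft_force: [0.5, -0.3, -2.0]
grip_width: 0.0407
```

Emit:
arm_command:
  rows: "1 7.9 -34.6 0 0 0 0;1 7.9 -34.6 0 0 0 0;1 7.9 -34.6 0 0 0 0;1 7.9 -34.6 0 0 0 0;1 4 -17.4 0 0 0 0"

```text
time_s: 10.6
position: [0.4812, -0.3178, 0.1992]
tool_rot: [[-0.984, 0.176, 0.0], [0.176, 0.984, -0.001], [-0.0, -0.001, -1.0]]
ft_force: [0.4, -0.2, -1.3]
grip_width: 0.0405
```

Emit:
arm_command:
  rows: "1 0 0 0 0 0 0;1 0 0 0 0 0 0;1 0 0 35 0 0 0;1 0 0 35 0 0 0;1 0 0 30 0 0 0"

```text
time_s: 11.02
position: [0.4832, -0.313, 0.0974]
tool_rot: [[-0.985, 0.172, 0.0], [0.172, 0.985, 0.0], [-0.0, 0.0, -1.0]]
ft_force: [0.8, -0.2, -2.3]
grip_width: 0.0403
```

Emit:
arm_command:
  rows: "1 0 0 20 0 0 0;1 0 0 14 0 0 0;1 0 0 2 0 0 0;1 0 0 0 0 0 0;1 0 0 0 0 0 0"

```text
time_s: 11.43
position: [0.4835, -0.3137, 0.0628]
tool_rot: [[-0.985, 0.172, 0.0], [0.172, 0.985, -0.0], [-0.0, -0.0, -1.0]]
ft_force: [-0.4, -0.6, -1.3]
grip_width: 0.0405
```

Emit:
arm_command:
  rows: "1 0 0 1 0 0 0;1 0 0 1 0 0 0;1 0 0 0 0 0 0;1 0 0 0 0 0 0"

```text
time_s: 11.77
position: [0.4834, -0.3144, 0.0614]
tool_rot: [[-0.985, 0.174, 0.001], [0.174, 0.985, -0.001], [-0.001, -0.0, -1.0]]
ft_force: [-0.0, 1.9, 5.0]
grip_width: 0.0403
```

Emit:
arm_command:
  rows: "0 0 0 0 0 0 0;0 0 0 0 0 0 0;0 0 0 0 0 0 0;0 0 0 0 0 0 0;0 0 0 0 0 0 0"

```text
time_s: 12.18
position: [0.4829, -0.3147, 0.0603]
tool_rot: [[-0.985, 0.174, -0.0], [0.174, 0.985, -0.0], [0.0, -0.0, -1.0]]
ft_force: [1.2, 0.3, 0.1]
grip_width: 0.0854
```

Emit:
arm_command:
  rows: "0 0 0 -20 0 0 0;0 0 0 -40 0 0 0;0 0 0 -40 0 0 0;0 0 0 -40 0 0 0;0 -6.6 38.7 0 0 0 0"

```text
time_s: 12.6
position: [0.4971, -0.2835, 0.2079]
tool_rot: [[-0.984, 0.179, 0.01], [0.179, 0.984, -0.011], [-0.012, -0.009, -1.0]]
ft_force: [0.7, 0.3, 1.1]
grip_width: 0.0851
```

Emit:
arm_command:
  rows: "0 -6.6 38.7 0 0 0 0;0 -6.6 38.7 0 0 0 0;0 -6.6 38.7 0 0 0 0;0 -6.6 38.7 0 0 0 0;0 -6.6 38.7 0 0 0 0"

```text
time_s: 13.02
position: [0.5625, -0.091, 0.2004]
tool_rot: [[-0.985, 0.174, 0.0], [0.174, 0.985, -0.0], [-0.0, -0.0, -1.0]]
ft_force: [-0.1, -1.2, -0.4]
grip_width: 0.0851
```

Emit:
arm_command:
  rows: "0 -6.6 38.7 0 0 0 0;0 -6.6 38.7 0 0 0 0;0 -6.6 38.7 0 0 0 0;0 -6.6 38.7 0 0 0 0;0 -6.6 38.7 0 0 0 0"

```text
time_s: 13.43
position: [0.6286, 0.0939, 0.2003]
tool_rot: [[-0.985, 0.174, -0.0], [0.174, 0.985, -0.0], [0.0, -0.0, -1.0]]
ft_force: [0.6, -0.4, 0.1]
grip_width: 0.0854
```

Emit:
arm_command:
  rows: "0 0 0 0 0 0 0;0 0 0 0 0 0 0;0 0 0 0 0 0 0"

```text
time_s: 13.68
position: [0.6281, 0.0916, 0.2001]
tool_rot: [[-0.985, 0.174, -0.001], [0.174, 0.985, -0.0], [0.001, -0.0, -1.0]]
ft_force: [-0.4, -0.5, -0.1]
grip_width: 0.0855
```

Emit:
arm_command:
  rows: "0 0 0 40 0 0 0;0 0 0 40 0 0 0;0 0 0 35 0 0 0;0 0 0 20 0 0 0;0 0 0 5 0 0 0"
  squeeze: 70

```text
time_s: 14.1
position: [0.6263, 0.0903, 0.0566]
tool_rot: [[-0.984, 0.176, -0.007], [0.176, 0.984, 0.0], [0.007, -0.001, -1.0]]
ft_force: [-0.1, 0.2, 0.9]
grip_width: 0.0856
```

Emit:
arm_command:
  rows: "0 0 0 0 0 0 0;1 0 0 0 0 0 0;1 0 0 0 0 0 0;1 0 0 0 0 0 0;1 0 0 0 0 0 0"

```text
time_s: 14.52
position: [0.6289, 0.092, 0.0617]
tool_rot: [[-0.985, 0.174, 0.002], [0.174, 0.985, 0.0], [-0.002, 0.001, -1.0]]
ft_force: [1.9, 2.4, 2.4]
grip_width: 0.0387
```

Emit:
arm_command:
  rows: "1 0 0 0 0 0 0;1 0 0 0 0 0 0;1 0 0 0 0 0 0;1 0 0 0 0 0 0;1 0 0 0 0 0 0"

```text
time_s: 14.93
position: [0.629, 0.0921, 0.0618]
tool_rot: [[-0.985, 0.173, 0.003], [0.173, 0.985, -0.0], [-0.003, 0.0, -1.0]]
ft_force: [-0.4, -0.1, 7.6]
grip_width: 0.0367
```

Emit:
arm_command:
  rows: "1 0 0 -10 0 0 0;1 0 0 -30 0 0 0;1 0 0 -34 0 0 0;1 0 0 -34 0 0 0;1 0 0 -32 0 0 0"

```text
time_s: 15.35
position: [0.6279, 0.092, 0.2026]
tool_rot: [[-0.985, 0.174, -0.0], [0.174, 0.985, -0.0], [0.0, -0.0, -1.0]]
ft_force: [1.4, -0.2, -2.1]
grip_width: 0.0369
```

Emit:
arm_command:
  rows: "1 0 0 0 0 0 0;1 0 0 0 0 0 0"

```text
time_s: 15.52
position: [0.6285, 0.092, 0.2022]
tool_rot: [[-0.985, 0.174, 0.003], [0.174, 0.985, -0.0], [-0.003, 0.0, -1.0]]
ft_force: [-0.3, 0.1, -3.4]
grip_width: 0.0367
```

Emit:
arm_command:
  rows: "1 -0.2 -18.4 0 0 0 0;1 -0.3 -36.3 0 0 0 0;1 -0.3 -36.3 0 0 0 0;1 -0.3 -36.3 0 0 0 0;1 -0.3 -36.3 0 0 0 0"

```text
time_s: 15.93
position: [0.5999, -0.0706, 0.1984]
tool_rot: [[-0.985, 0.173, -0.004], [0.173, 0.985, 0.001], [0.004, 0.0, -1.0]]
ft_force: [1.2, -0.5, -2.2]
grip_width: 0.0369
```

Emit:
arm_command:
  rows: "1 -0.3 -36.3 0 0 0 0;1 -0.3 -36.3 0 0 0 0;1 -0.3 -36.3 0 0 0 0;1 -0.3 -36.3 0 0 0 0;1 -0.3 -36.3 0 0 0 0"

```text
time_s: 16.35
position: [0.57, -0.2496, 0.1983]
tool_rot: [[-0.985, 0.174, -0.003], [0.174, 0.985, 0.002], [0.004, 0.002, -1.0]]
ft_force: [0.4, -1.0, -2.9]
grip_width: 0.0365
```

Emit:
arm_command:
  rows: "1 -0.3 -36.3 0 0 0 0;1 -0.2 -18.3 0 0 0 0;1 0 0 0 0 0 0;1 0 0 0 0 0 0;1 0 0 35 0 0 0"

```text
time_s: 16.77
position: [0.5642, -0.3029, 0.1701]
tool_rot: [[-0.985, 0.173, 0.008], [0.173, 0.985, -0.006], [-0.009, -0.005, -1.0]]
ft_force: [1.5, -1.3, -1.4]
grip_width: 0.0366
```

Emit:
arm_command:
  rows: "1 0 0 35 0 0 0;1 0 0 35 0 0 0;1 0 0 20 0 0 0;1 0 0 12 0 0 0;1 0 0 2 0 0 0"

```text
time_s: 17.18
position: [0.5621, -0.2989, 0.0612]
tool_rot: [[-0.985, 0.172, -0.002], [0.172, 0.985, 0.004], [0.003, 0.004, -1.0]]
ft_force: [-6.8, 11.6, 23.0]
grip_width: 0.0367
```

Emit:
arm_command:
  rows: "1 0 0 0 0 0 0;1 0 0 0 0 0 0;1 0 0 1 0 0 0;1 0 0 0 0 0 0;1 0 0 0 0 0 0"

```text
time_s: 17.6
position: [0.5623, -0.2998, 0.0612]
tool_rot: [[-0.985, 0.172, -0.001], [0.172, 0.985, 0.003], [0.001, 0.002, -1.0]]
ft_force: [-2.6, 9.0, 11.0]
grip_width: 0.0368
```

Emit:
arm_command:
  rows: "0 0 0 0 0 0 0;0 0 0 0 0 0 0;0 0 0 0 0 0 0;0 0 0 0 0 0 0;0 0 0 0 0 0 0"

```text
time_s: 18.02
position: [0.5623, -0.3022, 0.0601]
tool_rot: [[-0.985, 0.174, -0.0], [0.174, 0.985, -0.0], [0.0, -0.0, -1.0]]
ft_force: [-0.1, -0.0, -0.2]
grip_width: 0.085
```

Emit:
arm_command:
  rows: "0 0 0 -20 0 0 0;0 0 0 -40 0 0 0;0 0 0 -40 0 0 0;0 0 0 -40 0 0 0;0 0 0 -40 0 0 0"

```text
time_s: 18.43
position: [0.5619, -0.3021, 0.2423]
tool_rot: [[-0.985, 0.174, -0.0], [0.174, 0.985, -0.0], [0.0, -0.0, -1.0]]
ft_force: [0.5, -0.5, -0.8]
grip_width: 0.0856
```

Emit:
arm_command:
  rows: "0 0.7 38 0 0 0 0;0 0.7 38 0 0 0 0;0 0.7 38 0 0 0 0;0 0.7 38 0 0 0 0;0 0.7 38 0 0 0 0"

```text
time_s: 18.85
position: [0.5917, -0.1129, 0.2403]
tool_rot: [[-0.985, 0.174, 0.0], [0.174, 0.985, -0.0], [-0.0, -0.0, -1.0]]
ft_force: [1.1, -1.0, -0.6]
grip_width: 0.0856
```

Emit:
arm_command:
  rows: "0 0.7 38 0 0 0 0;0 0.7 38 0 0 0 0;0 0.7 38 0 0 0 0;0 0.7 38 0 0 0 0;0 0 0 0 0 0 0"

```text
time_s: 19.27
position: [0.6156, 0.0417, 0.2402]
tool_rot: [[-0.986, 0.168, 0.0], [0.168, 0.986, 0.002], [0.0, 0.002, -1.0]]
ft_force: [-0.3, 0.5, -0.9]
grip_width: 0.0852
```

Emit:
arm_command:
  rows: "0 0 0 0 0 0 0;0 0 0 0 0 0 0"

```text
time_s: 19.43
position: [0.6154, 0.0353, 0.2401]
tool_rot: [[-0.985, 0.174, -0.0], [0.174, 0.985, -0.0], [0.0, -0.0, -1.0]]
ft_force: [-0.1, -0.7, 0.7]
grip_width: 0.0853
```

Run:
```python
from h import *
import pickle
c=cam("wrist");im=eyes.get_image("wrist")[:,:,::-1];cv2.imwrite("pics/w3.png",im);pickle.dump(c,open("w3.pkl","wb"))
s=eyes.get_image("scene")[:,:,::-1];cv2.imwrite("pics/sc3.png",s)
T0=np.array([[-90,-105],[-90,105],[90,105],[90,-105]])
a=cv2.resize(im[60:280,130:380],None,fx=2,fy=2,interpolation=cv2.INTER_CUBIC)
p=proj("wrist",[[.6155,.0355,.036]],c)[0];cv2.circle(a,tuple(np.int32((p-[130,60]+.3)*2)),2,(0,0,255),-1)
b=cv2.resize(s[235:350,80:230],None,fx=2,fy=2)
o=np.zeros((440,800,3),np.uint8);o[:,:500]=a;o[:230,500:800]=b;cv2.imwrite("pics/o3.png",o)
```

```text
(no output)
```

View pics/o3.png

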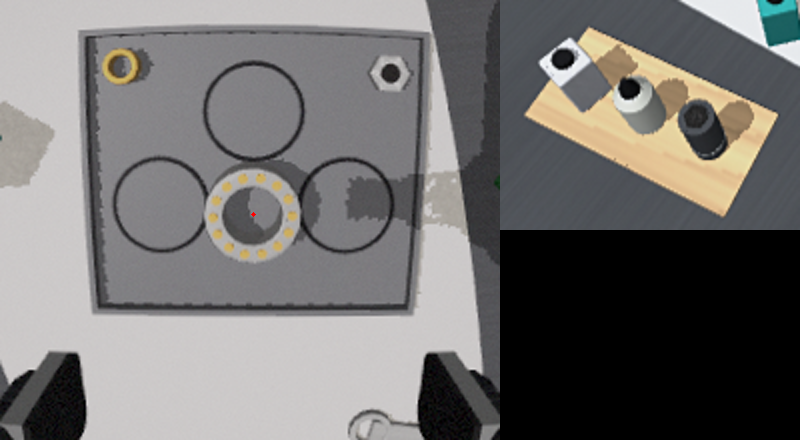

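Emit:
arm_command:
  rows: "0 0 0.3 40 0 0 0;0 0 0 40 0 0 0;0 0 0 40 0 0 0;0 0 0 40 0 0 0;0 0 0 30 0 0 0"
  squeeze: 60

```text
time_s: 19.95
position: [0.6144, 0.0346, 0.0473]
tool_rot: [[-0.984, 0.176, -0.003], [0.176, 0.984, 0.0], [0.003, -0.0, -1.0]]
ft_force: [0.3, -0.6, -1.2]
grip_width: 0.0855
```

Emit:
arm_command:
  rows: "0 0 0 15 0 0 0;0 0 0 8 0 0 0;0 0 0 2 0 0 0;0 0 0 0 0 0 0;0 0 0 0 0 0 0"

```text
time_s: 20.37
position: [0.6163, 0.0354, 0.0267]
tool_rot: [[-0.985, 0.174, 0.002], [0.174, 0.985, -0.0], [-0.003, 0.0, -1.0]]
ft_force: [0.8, 1.0, 0.3]
grip_width: 0.0856
```

Emit:
arm_command:
  rows: "1 0 0 0 0 0 0;1 0 0 0 0 0 0;1 0 0 0 0 0 0;1 0 0 0 0 0 0;1 0 0 0 0 0 0"

```text
time_s: 20.78
position: [0.6159, 0.0358, 0.0269]
tool_rot: [[-0.985, 0.174, 0.002], [0.174, 0.985, -0.001], [-0.002, -0.0, -1.0]]
ft_force: [-2.3, -0.2, 7.6]
grip_width: 0.0544
```

Emit:
arm_command:
  rows: "1 0 0 0 0 0 0;1 0 0 0 0 0 0;1 0 0 0 0 0 0;1 0 0 0 0 0 0"

```text
time_s: 21.12
position: [0.6159, 0.0358, 0.0269]
tool_rot: [[-0.985, 0.174, 0.002], [0.174, 0.985, -0.001], [-0.002, -0.0, -1.0]]
ft_force: [-3.8, -0.6, 7.8]
grip_width: 0.0549
```

Emit:
arm_command:
  rows: "1 0 0 -10 0 0 0;1 0 0 -35 0 0 0;1 0 0 -40 0 0 0;1 0 0 -40 0 0 0;1 0 0 -40 0 0 0"

```text
time_s: 21.53
position: [0.6149, 0.0361, 0.1927]
tool_rot: [[-0.985, 0.174, -0.0], [0.174, 0.985, 0.0], [0.0, 0.0, -1.0]]
ft_force: [0.9, -0.4, -2.2]
grip_width: 0.0549
```

Emit:
arm_command:
  rows: "1 0 0 -10 0 0 0;1 8.7 14.6 0 0 0 0;1 17.3 29.2 0 0 0 0;1 17.3 29.2 0 0 0 0;1 17.3 29.2 0 0 0 0"

```text
time_s: 21.95
position: [0.5719, 0.1486, 0.199]
tool_rot: [[-0.985, 0.174, -0.003], [0.174, 0.985, 0.0], [0.003, -0.0, -1.0]]
ft_force: [-0.0, 0.5, -1.4]
grip_width: 0.0547
```

Emit:
arm_command:
  rows: "1 17.3 29.2 0 0 0 0;1 17.3 29.2 0 0 0 0;1 17.3 29.2 0 0 0 0;1 17.3 29.2 0 0 0 0;1 8.7 14.6 0 0 0 0"

```text
time_s: 22.37
position: [0.5167, 0.2935, 0.199]
tool_rot: [[-0.985, 0.171, -0.003], [0.171, 0.985, 0.0], [0.003, -0.0, -1.0]]
ft_force: [0.2, -0.2, -2.4]
grip_width: 0.0543
```

Emit:
arm_command:
  rows: "1 0 0 0 0 0 0;1 0 0 0 0 0 0;1 0 0 0 0 0 0"

```text
time_s: 22.62
position: [0.5194, 0.2896, 0.1995]
tool_rot: [[-0.985, 0.174, -0.002], [0.174, 0.985, -0.001], [0.001, -0.001, -1.0]]
ft_force: [-0.6, -0.2, -2.0]
grip_width: 0.0549
```

Run:
```python
from h import *
import pickle
c=cam("wrist");im=eyes.get_image("wrist")[:,:,::-1];cv2.imwrite("pics/w4.png",im);pickle.dump(c,open("w4.pkl","wb"))
a=im.copy()
for z,r in((.012,.06),(.05,.006)):
    t=np.linspace(0,6.28,60);P=np.c_[.4765+r*np.cos(t),.302+r*np.sin(t),0*t+z];cv2.polylines(a,[np.int32(proj("wrist",P,c))],True,(0,0,255),1)
cv2.imwrite("pics/w4b.png",cv2.resize(a,None,fx=1.5,fy=1.5,interpolation=cv2.INTER_CUBIC))
```

```text
(no output)
```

View pics/w4b.png

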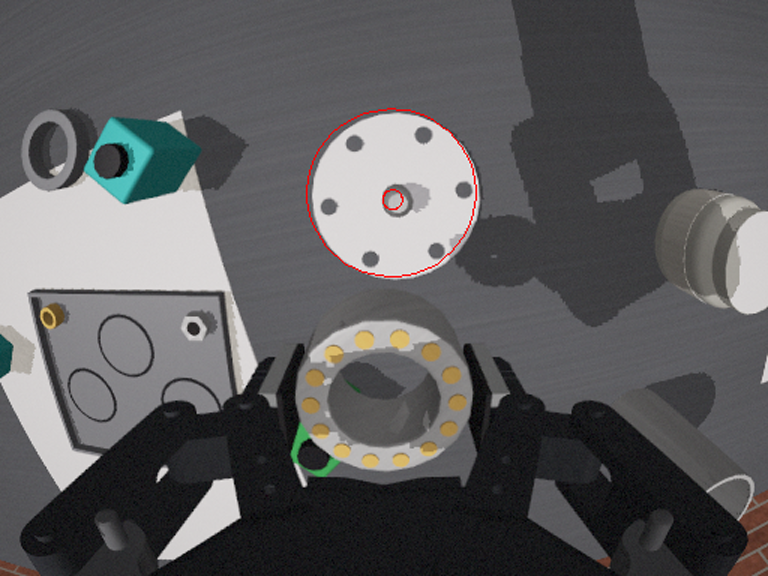

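Run:
```python
from h import *
import pickle
c=pickle.load(open("w4.pkl","rb"))
print("stub top",back("wrist",np.array([[397,200.5]])/1.5-.2,.05,c), "cover",back("wrist",np.array([[396,194.5]])/1.5-.2,.012,c))
print("bearing",back("wrist",np.array([[384,395]])/1.5-.2,.209,c))
tc=cam("top");t=cv2.imread("pics/top0.png")
g=cv2.cvtColor(t,cv2.COLOR_BGR2GRAY)[185:245,105:170]
_,b=cv2.threshold(g,130,255,0);n,l,s,ce=cv2.connectedComponentsWithStats(b);i=1+s[1:,4].argmax();print(s[i],back("top",[s[i][:2]+(s[i][2:4]-1)/2+[105,185]],.012,tc))
s=readout.observe();print(s["q"].round(1),s["position"],s["tool_rot"].round(4).tolist())
```

```text
stub top [[0.47724744 0.30438146 0.05      ]] cover [[0.47691795 0.30482215 0.012     ]]
bearing [[0.51649136 0.28938182 0.209     ]]
[  11    9   45   44 1397] [[0.47855266 0.3031893  0.012     ]]
[ 17.7  28.4  71.5  -0.   80.1 -62.2] [0.51968802 0.28926647 0.1996789 ] [[-0.9846, 0.1746, -0.0012], [0.1746, 0.9846, -0.0006], [0.0011, -0.0008, -1.0]]
```

Emit:
arm_command:
  rows: "1 21.8 3.7 0 0 0 0;1 21.9 3.7 0 0 0 0;1 0 0 0 0 0 6;1 0 0 0 0 0 6;1 0 0 0 0 0 6"

```text
time_s: 23.08
position: [0.4781, 0.304, 0.2003]
tool_rot: [[-0.88, 0.475, -0.0], [0.475, 0.88, -0.0], [0.0, -0.0, -1.0]]
ft_force: [0.5, 0.2, -2.7]
grip_width: 0.0546
```

Emit:
arm_command:
  rows: "1 0 0 0 0 0 6;1 0 0 40 0 0 0;1 0 0 40 0 0 0;1 0 0 26 0 0 0;1 0 0 8 0 0 0"

```text
time_s: 23.5
position: [0.4764, 0.3031, 0.0822]
tool_rot: [[-0.828, 0.561, -0.007], [0.561, 0.828, -0.003], [0.004, -0.006, -1.0]]
ft_force: [-0.3, -0.3, -2.0]
grip_width: 0.0551
```

Emit:
arm_command:
  rows: "1 0 0 0 0 0 0;1 0 0 0 0 0 0"

```text
time_s: 23.67
position: [0.4789, 0.3047, 0.0874]
tool_rot: [[-0.828, 0.56, 0.001], [0.56, 0.828, 0.001], [-0.001, 0.001, -1.0]]
ft_force: [0.8, -0.3, -1.1]
grip_width: 0.0548
```

Run:
```python
from h import *
im=eyes.get_image("wrist")[:,:,::-1];s=eyes.get_image("scene")[:,:,::-1]
a=cv2.resize(im[130:330,140:370],None,fx=2,fy=2,interpolation=cv2.INTER_CUBIC);b=cv2.resize(s[90:160,250:335],None,fx=4,fy=4,interpolation=cv2.INTER_CUBIC)
o=np.zeros((400,800,3),np.uint8);o[:,:460]=a;o[:280,460:800]=b;cv2.imwrite("pics/o5.png",o)
```

```text
(no output)
```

View pics/o5.png

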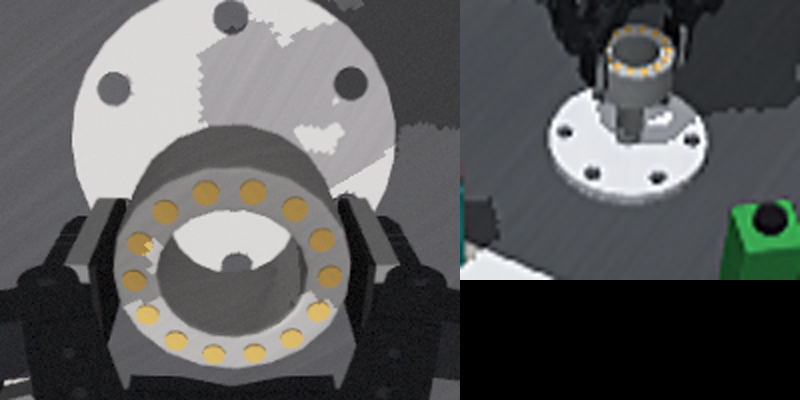

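Run:
```python
from h import *
p=proj("scene",[[.478,.304,.012],[.478,.304,.03],[.478,.304,.05],[.4789,.3047,.064],[.4789,.3047,.096]])
print((p-[250,90])*4+[460,0])
print((proj("wrist",[[.478,.304,.05],[.4789,.3047,.064],[.4789,.3047,.096]])-[140,130])*2)
```

```text
[[623.15925815 137.087574  ]
 [624.78036743 119.5844221 ]
 [626.63330706  99.57819287]
 [629.51688569  85.11156419]
 [632.7068246   51.08713171]]
[[228.68948237 190.22148106]
 [232.53515695 211.50355986]
 [233.21312115 271.45947175]]
```

Run:
```python
from h import *
g=np.mean([cv2.cvtColor(eyes.get_image("scene"),cv2.COLOR_RGB2GRAY).astype(float) for _ in range(3)],0).round().astype(int)
print("     ",*range(396,426))
for r in range(100,126):print(r,g[r,396:426])
w=eyes.get_image("wrist");gw=cv2.cvtColor(w,cv2.COLOR_RGB2GRAY);cv2.imwrite("pics/w5.png",w[:,:,::-1])
print((proj("wrist",[[.478,.304,.012]])))
```

```text
396 397 398 399 400 401 402 403 404 405 406 407 408 409 410 411 412 413 414 415 416 417 418 419 420 421 422 423 424 425
100 [97 98 96 98 98 97 94 93 95 95 89 88 90 87 84 79 75 77 77 78 81 81 80 79
 81 80 80 80 81 85]
101 [98 96 97 99 98 95 93 93 95 91 89 90 88 86 84 76 76 77 78 79 80 79 79 82
 80 80 80 82 84 83]
102 [97 96 97 97 97 94 93 94 95 89 89 91 87 86 80 77 80 78 80 81 81 79 79 81
 80 80 81 83 83 79]
103 [96 97 97 98 96 94 93 97 92 89 89 87 84 84 79 58 52 82 84 83 80 80 80 80
 80 80 81 84 81 80]
104 [96 97 97 98 96 95 94 97 89 91 90 87 85 82 73 47 45 55 85 81 80 81 81 80
 80 81 83 83 80 79]
105 [96 97 97 97 94 94 96 92 90 91 88 86 84 79 57 46 49 47 88 83 81 80 80 80
 81 82 84 82 79 79]
106 [97 98 98 95 95 95 97 92 90 90 87 87 82 72 48 48 51 48 57 85 82 81 81 80
 82 83 82 79 79 80]
107 [97 97 97 94 94 96 93 90 91 89 86 85 80 58 46 50 50 49 47 55 83 81 80 82
 82 84 82 79 80 80]
108 [97 97 95 95 95 97 91 91 91 87 86 83 72 49 48 51 51 51 49 44 83 81 79 82
 82 82 80 79 80 80]
109 [97 97 96 95 96 95 91 91 89 87 85 79 58 48 51 51 50 51 48 43 82 82 81 83
 82 82 79 79 78 82]
110 [98 96
[... 871 characters left out ...]
93 92 89 88 85 79 58 47 46 80 79 84 80 78 80 80 82 82 82 81 79 79 79
 81 82 82 82 82 80]
120 [94 92 89 87 86 81 71 47 44 79 85 82 80 78 80 80 82 82 82 80 79 78 78 80
 82 82 81 82 81 79]
121 [92 91 89 87 85 78 47 43 78 85 83 81 79 79 81 81 82 82 82 81 79 79 79 81
 82 82 83 81 81 78]
122 [92 88 88 86 80 60 75 77 84 83 81 80 79 80 81 82 82 81 81 80 79 78 80 81
 82 82 80 79 80 77]
123 [92 88 86 82 76 75 83 83 83 83 80 80 80 80 80 82 82 80 81 79 79 80 80 79
 81 82 79 80 77 77]
124 [89 86 85 78 78 82 82 82 82 81 79 79 79 80 82 82 81 79 80 79 79 80 80 81
 82 80 79 79 76 78]
125 [87 88 81 78 80 82 82 82 81 80 78 79 79 81 82 81 80 79 79 79 80 81 80 82
 81 80 78 78 76 78]
[[255.15736411 205.26367344]]
```

Run:
```python
from h import *
g=np.mean([cv2.cvtColor(eyes.get_image("scene"),cv2.COLOR_RGB2GRAY).astype(float) for _ in range(3)],0).round().astype(int)
print("     ",*range(280,312))
for r in range(100,127,2):print(r,*g[r,280:312])
print(proj("scene",[[.478,.304,.03]]))
```

```text
280 281 282 283 284 285 286 287 288 289 290 291 292 293 294 295 296 297 298 299 300 301 302 303 304 305 306 307 308 309 310 311
100 22 17 33 30 21 22 12 92 116 83 79 76 74 73 71 69 71 73 90 113 117 115 54 0 24 101 32 32 50 48 50 49
102 20 20 26 20 23 10 81 163 71 77 80 79 76 76 74 73 70 65 53 88 173 190 198 52 54 91 12 41 50 51 50 49
104 22 17 24 11 73 98 56 143 83 71 74 77 77 74 73 71 68 59 41 136 195 189 201 50 77 94 34 49 50 51 49 48
106 16 13 22 23 105 104 43 120 194 189 149 114 75 67 62 70 100 176 185 198 188 189 108 15 107 61 48 50 49 48 50 49
108 20 16 20 23 110 107 39 123 138 171 195 190 185 197 198 188 156 197 181 126 100 69 75 43 46 48 50 49 50 49 50 49
110 84 20 11 34 109 83 69 102 104 98 98 102 106 99 102 105 92 89 88 75 83 77 68 47 48 49 50 49 50 49 49 49
112 56 136 205 79 100 70 70 101 103 104 103 104 104 102 99 97 95 93 90 85 79 74 49 42 46 47 48 49 49 49 50 49
114 240 239 250 88 59 40 97 99 100 102 103 103 101 102 101 97 94 90 85 80 74 57 108 152 121 59 40 45 49 49 50 49
116 229 230 233 246 159 136 148 127 107 98 106 104 104 100 98 96 91 93 98 193 109 103 149 154 156 159 148 89 39 45 47 48
118 228 230 231 241 136 142 147 150 160 79 63 75 80 83 82 67 154 149 142 137 135 241 141 146 150 150 150 150 147 68 31 40
120 229 230 229 232 236 135 140 148 160 53 67 75 78 81 78 86 150 242 248 244 244 249 176 145 149 147 142 129 241 254 139 68
122 230 230 229 229 230 236 229 138 125 89 93 74 77 80 75 99 153 146 143 143 144 145 147 145 141 134 232 245 243 242 255 93
124 229 230 229 229 228 228 231 237 236 84 101 97 95 87 63 123 149 146 146 146 143 139 135 128 244 251 86 89 68 100 255 145
126 229 230 229 228 228 228 229 228 232 226 225 189 184 229 230 231 229 228 228 228 230 236 234 233 233 238 220 171 108 228 254 178
[[291.19509186 119.89610552]]
```

Emit:
arm_command:
  rows: "1 0.6 -1.6 0 0 0 0;1 0 0 10 0 0 0;1 0 0 8 0 0 0;1 0 0 6 0 0 0;1 0 0 0 0 0 0"

```text
time_s: 24.53
position: [0.4757, 0.3036, 0.0604]
tool_rot: [[-0.829, 0.559, -0.003], [0.559, 0.829, -0.001], [0.002, -0.003, -1.0]]
ft_force: [0.5, 0.4, -2.6]
grip_width: 0.0547
```

Emit:
arm_command:
  rows: "1 0 0 8 0 0 0;1 0 0 8 0 0 0;1 0 0 4 0 0 0;1 0 0 0 0 0 0;1 0 0 0 0 0 0"

```text
time_s: 24.95
position: [0.4765, 0.3039, 0.0421]
tool_rot: [[-0.829, 0.559, -0.0], [0.559, 0.829, -0.0], [0.0, -0.0, -1.0]]
ft_force: [-0.4, 0.0, -2.6]
grip_width: 0.0548
```

Emit:
arm_command:
  rows: "1 0 0 3 0 0 0;1 0 0 2 0 0 0;1 0 0 1 0 0 0;1 0 0 0 0 0 0;1 0 0 0 0 0 0"

```text
time_s: 25.37
position: [0.4766, 0.3039, 0.0364]
tool_rot: [[-0.829, 0.559, 0.0], [0.559, 0.829, -0.0], [-0.0, 0.0, -1.0]]
ft_force: [0.6, -0.6, -2.3]
grip_width: 0.0551
```

Emit:
arm_command:
  rows: "1 0 0 1 0 0 0;1 0 0 1 0 0 0;1 0 0 0 0 0 0;1 0 0 0 0 0 0;1 0 0 0 0 0 0"

```text
time_s: 25.78
position: [0.4767, 0.304, 0.0349]
tool_rot: [[-0.829, 0.559, 0.001], [0.559, 0.829, 0.0], [-0.0, 0.001, -1.0]]
ft_force: [-1.9, -1.1, 6.2]
grip_width: 0.0544
```

Emit:
arm_command:
  rows: "0 0 0 0 0 0 0;0 0 0 0 0 0 0;0 0 0 0 0 0 0;0 0 0 0 0 0 0;0 0 0 -10 0 0 0"

```text
time_s: 26.2
position: [0.4758, 0.3036, 0.0431]
tool_rot: [[-0.829, 0.559, -0.003], [0.559, 0.829, -0.001], [0.002, -0.003, -1.0]]
ft_force: [0.5, -0.1, -1.0]
grip_width: 0.0853
```

Emit:
arm_command:
  rows: "0 0 0 -30 0 0 0;0 0 0 -40 0 0 0;0 0 0 -40 0 0 0;0 0 0 -40 0 0 -6;0 0 0 -5 0 0 -6"

```text
time_s: 26.62
position: [0.4784, 0.3048, 0.2074]
tool_rot: [[-0.929, 0.37, 0.012], [0.37, 0.929, 0.004], [-0.009, 0.008, -1.0]]
ft_force: [1.1, 0.2, 0.5]
grip_width: 0.0858
```

Emit:
arm_command:
  rows: "0 0 0 0 0 0 -6;0 0 0 0 0 0 -6;0 0 0 0 0 0 0;0 0 0 0 0 0 0"

```text
time_s: 26.95
position: [0.4764, 0.3039, 0.1998]
tool_rot: [[-0.984, 0.177, 0.0], [0.177, 0.984, 0.0], [-0.0, 0.0, -1.0]]
ft_force: [0.2, 0.1, 0.5]
grip_width: 0.0856
```

Run:
```python
from h import *
w=eyes.get_image("wrist")[:,:,::-1];s=eyes.get_image("scene")[:,:,::-1]
a=cv2.resize(w[80:280,140:370],None,fx=2,fy=2,interpolation=cv2.INTER_CUBIC);b=cv2.resize(s[90:160,250:335],None,fx=4,fy=4,interpolation=cv2.INTER_CUBIC)
o=np.zeros((400,800,3),np.uint8);o[:,:460]=a;o[:280,460:800]=b
for z in(.028,.044,.06):
  t=np.linspace(0,6.28,60);P=np.c_[.478+.028*np.cos(t),.304+.028*np.sin(t),0*t+z]
  if z==.044:cv2.polylines(o,[np.int32((proj("scene",P)+[.9,0]-[250,90])*4+[460,0])],True,(0,0,255),1)
cv2.imwrite("pics/o6.png",o)
```

```text
(no output)
```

View pics/o6.png

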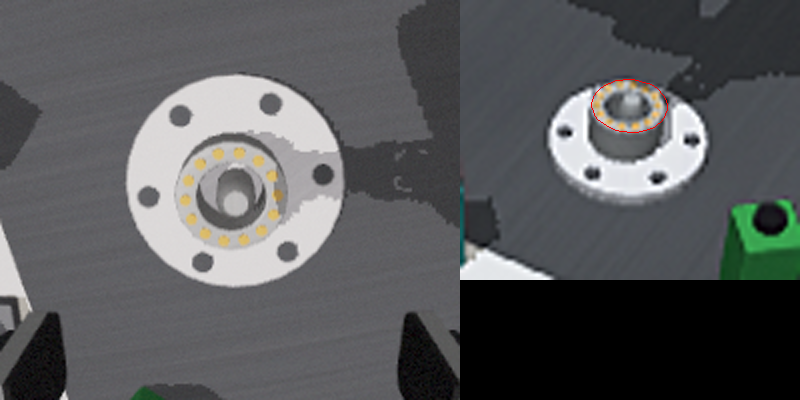

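Emit:
arm_command:
  rows: "0 -6 -18.2 0 0 0 0;0 -11.9 -36.4 0 0 0 0;0 -11.9 -36.4 0 0 0 0;0 -11.9 -36.4 0 0 0 0;0 -11.9 -36.4 0 0 0 0"

```text
time_s: 27.47
position: [0.5007, 0.1318, 0.1994]
tool_rot: [[-0.985, 0.175, -0.0], [0.175, 0.985, -0.0], [0.0, -0.0, -1.0]]
ft_force: [0.8, 0.8, 0.3]
grip_width: 0.0855
```

Emit:
arm_command:
  rows: "0 -11.9 -36.4 0 0 0 0;0 -11.9 -36.4 0 0 0 0;0 -11.9 -36.4 0 0 0 0;0 -11.9 -36.4 0 0 0 0;0 -11.9 -36.4 0 0 0 0"

```text
time_s: 27.88
position: [0.5278, -0.0582, 0.1994]
tool_rot: [[-0.984, 0.176, 0.0], [0.176, 0.984, 0.0], [-0.0, 0.0, -1.0]]
ft_force: [0.9, -0.4, -0.9]
grip_width: 0.0858
```

Emit:
arm_command:
  rows: "0 -11.9 -36.4 0 0 0 0;0 -11.9 -36.4 0 0 0 0;0 -11.9 -36.4 0 0 0 0;0 -11.9 -36.4 0 0 0 0;0 -11.9 -36.4 0 0 0 0"

```text
time_s: 28.3
position: [0.5547, -0.2478, 0.1993]
tool_rot: [[-0.984, 0.176, -0.0], [0.176, 0.984, 0.0], [0.0, 0.0, -1.0]]
ft_force: [0.4, -0.8, 0.2]
grip_width: 0.0853
```

Emit:
arm_command:
  rows: "0 -11.9 -36.4 0 0 0 0;0 -5.3 -18 0 0 0 0;0 0 0 0 0 0 0;0 0 0 0 0 0 0;0 0 0 0 0 0 0"

```text
time_s: 28.72
position: [0.5623, -0.3014, 0.1992]
tool_rot: [[-0.985, 0.174, -0.0], [0.174, 0.985, 0.001], [0.001, 0.001, -1.0]]
ft_force: [-0.1, 0.1, -0.2]
grip_width: 0.0853
```

```bash
cat > go.py <<'E'
import sys
from h import *
s=readout.observe();R=np.array(s["tool_rot"]);p=np.array(s["position"]);t=np.array(list(map(float,sys.argv[1:4])))
print(p.round(4),"yaw",np.degrees(np.arctan2(-R[1,0],-R[0,0])).round(2),"tool mm",(R.T@(t-p)*1e3).round(1))
E
python3 go.py .5623 -.3022 .0601
```

```text
[ 0.5623 -0.3014  0.1992] yaw -10.03 tool mm [ -0.2  -0.8 139.1]
```

Emit:
arm_command:
  rows: "0 0 -0.8 40 0 0 0;0 0 0 40 0 0 0;0 0 0 34 0 0 0;0 0 0 20 0 0 0;0 0 0 5 0 0 0"
  squeeze: 70

```text
time_s: 29.13
position: [0.561, -0.3005, 0.0569]
tool_rot: [[-0.985, 0.173, -0.005], [0.173, 0.985, 0.004], [0.006, 0.003, -1.0]]
ft_force: [-0.1, 0.7, -0.3]
grip_width: 0.0853
```

Emit:
arm_command:
  rows: "0 0 0 0 0 0 0;1 0 0 0 0 0 0;1 0 0 0 0 0 0;1 0 0 0 0 0 0;1 0 0 0 0 0 0"

```text
time_s: 29.55
position: [0.5626, -0.3032, 0.0617]
tool_rot: [[-0.985, 0.174, 0.002], [0.174, 0.985, -0.001], [-0.002, -0.001, -1.0]]
ft_force: [0.0, -2.9, 2.0]
grip_width: 0.0388
```

Emit:
arm_command:
  rows: "1 0 0 0 0 0 0;1 0 0 0 0 0 0;1 0 0 0 0 0 0;1 0 0 0 0 0 0"

```text
time_s: 29.88
position: [0.5628, -0.3031, 0.0618]
tool_rot: [[-0.985, 0.174, 0.002], [0.174, 0.985, -0.001], [-0.002, -0.0, -1.0]]
ft_force: [-0.2, 1.7, 5.3]
grip_width: 0.0369
```

Emit:
arm_command:
  rows: "1 0 0 -10 0 0 0;1 0 0 -30 0 0 0;1 0 0 -34 0 0 0;1 0 0 -34 0 0 0;1 0 0 -32 0 0 0"

```text
time_s: 30.3
position: [0.5618, -0.3031, 0.2027]
tool_rot: [[-0.985, 0.174, 0.0], [0.174, 0.985, -0.0], [-0.0, -0.0, -1.0]]
ft_force: [0.3, -0.0, -2.7]
grip_width: 0.037
```

Emit:
arm_command:
  rows: "1 0 18 0 0 0 0;1 0.4 36.3 0 0 0 0;1 0.4 36.3 0 0 0 0;1 0.4 36.3 0 0 0 0;1 0.4 36.3 0 0 0 0"

```text
time_s: 30.72
position: [0.5887, -0.1407, 0.2009]
tool_rot: [[-0.985, 0.174, -0.0], [0.174, 0.985, -0.0], [0.0, -0.0, -1.0]]
ft_force: [1.1, -0.2, -3.0]
grip_width: 0.0369
```

Emit:
arm_command:
  rows: "1 0.4 36.3 0 0 0 0;1 0.4 36.3 0 0 0 0;1 0.4 36.3 0 0 0 0;1 0.4 36.3 0 0 0 0;1 0.4 36.3 0 0 0 0"

```text
time_s: 31.13
position: [0.6183, 0.0386, 0.2009]
tool_rot: [[-0.985, 0.174, -0.0], [0.174, 0.985, -0.0], [0.0, -0.0, -1.0]]
ft_force: [1.0, 0.5, -2.5]
grip_width: 0.0369
```

Emit:
arm_command:
  rows: "1 0 36.3 0 0 0 0;1 0 18 0 0 0 0;1 0 0 0 0 0 0;1 0 0 0 0 0 0;1 0 0 0 0 0 0"

```text
time_s: 31.55
position: [0.6278, 0.0896, 0.2005]
tool_rot: [[-0.985, 0.174, -0.0], [0.174, 0.985, -0.0], [0.0, -0.001, -1.0]]
ft_force: [-0.3, -0.7, -2.3]
grip_width: 0.0373
```

```bash
python3 go.py .6284 .0919 .0618
```

```text
[0.6278 0.0896 0.2005] yaw -10.03 tool mm [ -0.3   2.4 138.7]
```

Emit:
arm_command:
  rows: "1 -0.3 2.4 35 0 0 0;1 0 0 35 0 0 0;1 0 0 35 0 0 0;1 0 0 20 0 0 0;1 0 0 11 0 0 0"

```text
time_s: 31.97
position: [0.6274, 0.0913, 0.0615]
tool_rot: [[-0.984, 0.176, -0.005], [0.176, 0.984, 0.0], [0.005, -0.0, -1.0]]
ft_force: [-2.2, 8.4, 27.2]
grip_width: 0.0367
```

Emit:
arm_command:
  rows: "1 0 0 0 0 0 0;1 0 0 0 0 0 0;1 0 0 1 0 0 0;1 0 0 0 0 0 0;1 0 0 0 0 0 0"

```text
time_s: 32.38
position: [0.629, 0.0924, 0.0642]
tool_rot: [[-0.985, 0.174, 0.001], [0.174, 0.985, -0.0], [-0.001, 0.0, -1.0]]
ft_force: [0.1, 0.5, -3.4]
grip_width: 0.0368
```

Emit:
arm_command:
  rows: "1 0 0 1 0 0 0;1 0 0 1 0 0 0;1 0 0 0 0 0 0;1 0 0 0 0 0 0"

```text
time_s: 32.72
position: [0.6286, 0.0927, 0.0613]
tool_rot: [[-0.985, 0.174, -0.0], [0.174, 0.985, -0.0], [0.0, -0.0, -1.0]]
ft_force: [0.1, -0.4, -2.1]
grip_width: 0.0368
```

Emit:
arm_command:
  rows: "1 0 0 1 0 0 0;1 0 0 0 0 0 0;1 0 0 0 0 0 0"

```text
time_s: 32.97
position: [0.6288, 0.0927, 0.0609]
tool_rot: [[-0.985, 0.174, 0.001], [0.174, 0.985, -0.0], [-0.001, 0.0, -1.0]]
ft_force: [-1.0, 1.1, 2.9]
grip_width: 0.0365
```

Emit:
arm_command:
  rows: "0 0 0 0 0 0 0;0 0 0 0 0 0 0;0 0 0 0 0 0 0;0 0 0 0 0 0 0;0 0 0 0 0 0 0"
  squeeze: 50

```text
time_s: 33.38
position: [0.6287, 0.0927, 0.0603]
tool_rot: [[-0.985, 0.174, -0.0], [0.174, 0.985, -0.0], [0.0, -0.0, -1.0]]
ft_force: [0.1, 0.1, -0.1]
grip_width: 0.0855
```

Emit:
arm_command:
  rows: "0 0 0 -20 0 0 0;0 0 0 -40 0 0 0;0 0 0 -40 0 0 0;0 0 0 -40 0 0 0;0 6.6 -38.7 0 0 0 0"

```text
time_s: 33.8
position: [0.619, 0.0595, 0.2088]
tool_rot: [[-0.986, 0.168, 0.016], [0.168, 0.986, 0.0], [-0.016, 0.003, -1.0]]
ft_force: [1.0, 0.1, 0.5]
grip_width: 0.0853
```

Emit:
arm_command:
  rows: "0 6.6 -38.7 0 0 0 0;0 6.6 -38.7 0 0 0 0;0 6.6 -38.7 0 0 0 0;0 6.6 -38.7 0 0 0 0;0 6.6 -38.7 0 0 0 0"

```text
time_s: 34.22
position: [0.5484, -0.1306, 0.2005]
tool_rot: [[-0.985, 0.173, 0.0], [0.173, 0.985, -0.0], [-0.0, -0.0, -1.0]]
ft_force: [0.7, 0.8, -0.2]
grip_width: 0.0859
```

Emit:
arm_command:
  rows: "0 6.6 -38.7 0 0 0 0;0 6.6 -38.7 0 0 0 0;0 6.6 -38.7 0 0 0 0;0 6.6 -38.7 0 0 0 0;0 6.6 -38.7 0 0 0 0"

```text
time_s: 34.63
position: [0.4822, -0.3156, 0.2005]
tool_rot: [[-0.985, 0.174, 0.0], [0.174, 0.985, -0.0], [-0.0, -0.0, -1.0]]
ft_force: [-0.0, 0.3, 0.2]
grip_width: 0.0856
```

Emit:
arm_command:
  rows: "0 0 0 0 0 0 0;0 0 0 0 0 0 0;0 0 0 0 0 0 0"

```text
time_s: 34.88
position: [0.4832, -0.3135, 0.2002]
tool_rot: [[-0.985, 0.174, -0.0], [0.174, 0.985, 0.0], [0.0, 0.0, -1.0]]
ft_force: [0.7, 0.6, -0.2]
grip_width: 0.0852
```

```bash
python3 go.py .4829 -.3147 .0603
```

```text
[ 0.4832 -0.3135  0.2002] yaw -10.02 tool mm [ 1.000e-01 -1.300e+00  1.399e+02]
```

Emit:
arm_command:
  rows: "0 0 -1.2 40 0 0 0;0 0 0 40 0 0 0;0 0 0 34 0 0 0;0 0 0 18 0 0 0;0 0 0 7 0 0 0"

```text
time_s: 35.3
position: [0.4827, -0.3126, 0.0585]
tool_rot: [[-0.985, 0.172, -0.004], [0.172, 0.985, 0.004], [0.004, 0.003, -1.0]]
ft_force: [0.1, 0.1, -0.2]
grip_width: 0.0857
```

Emit:
arm_command:
  rows: "0 0 0 1 0 0 0;0 0 0 0 0 0 0;1 0 0 0 0 0 0;1 0 0 0 0 0 0;1 0 0 0 0 0 0"

```text
time_s: 35.72
position: [0.4834, -0.3153, 0.0615]
tool_rot: [[-0.985, 0.173, 0.002], [0.173, 0.985, -0.002], [-0.002, -0.001, -1.0]]
ft_force: [-0.5, -0.1, -0.1]
grip_width: 0.0519
```

Emit:
arm_command:
  rows: "1 0 0 0 0 0 0;1 0 0 0 0 0 0;1 0 0 0 0 0 0;1 0 0 0 0 0 0;1 0 0 0 0 0 0"

```text
time_s: 36.13
position: [0.4834, -0.3152, 0.0614]
tool_rot: [[-0.985, 0.174, 0.001], [0.174, 0.985, -0.001], [-0.001, -0.001, -1.0]]
ft_force: [0.3, 1.1, 5.0]
grip_width: 0.0401
```

Emit:
arm_command:
  rows: "1 0 0 -10 0 0 0;1 0 0 -30 0 0 0;1 0 0 -34 0 0 0;1 0 0 -34 0 0 0;1 0 0 -30 0 0 0"

```text
time_s: 36.55
position: [0.4829, -0.315, 0.2012]
tool_rot: [[-0.985, 0.174, 0.001], [0.174, 0.985, -0.001], [-0.001, -0.001, -1.0]]
ft_force: [-0.0, -0.5, -1.7]
grip_width: 0.0408
```

Emit:
arm_command:
  rows: "1 -4 17.4 0 0 0 0;1 -7.9 34.6 0 0 0 0;1 -7.9 34.6 0 0 0 0;1 -7.9 34.6 0 0 0 0;1 -7.9 34.6 0 0 0 0"

```text
time_s: 36.97
position: [0.5453, -0.1663, 0.1991]
tool_rot: [[-0.985, 0.174, 0.0], [0.174, 0.985, -0.0], [-0.0, -0.0, -1.0]]
ft_force: [-0.2, 0.3, -1.2]
grip_width: 0.0403
```

Emit:
arm_command:
  rows: "1 -7.9 34.6 0 0 0 0;1 -7.9 34.6 0 0 0 0;1 -7.9 34.6 0 0 0 0;1 -7.9 34.6 0 0 0 0;1 -4 17.4 0 0 0 0"

```text
time_s: 37.38
position: [0.6079, -0.017, 0.199]
tool_rot: [[-0.985, 0.171, 0.001], [0.171, 0.985, 0.001], [-0.0, 0.001, -1.0]]
ft_force: [-0.7, 0.1, -2.1]
grip_width: 0.0406
```

Emit:
arm_command:
  rows: "1 0 0 0 0 0 0;1 0 0 0 0 0 0;1 0 0 0 0 0 0"

```text
time_s: 37.63
position: [0.6069, -0.0213, 0.1986]
tool_rot: [[-0.985, 0.174, -0.0], [0.174, 0.985, -0.0], [0.0, -0.0, -1.0]]
ft_force: [-0.3, 0.7, -1.4]
grip_width: 0.0406
```

```bash
python3 go.py .6072 -.0203 .0618
```

```text
[ 0.6069 -0.0213  0.1986] yaw -10.03 tool mm [-1.000e-01  1.100e+00  1.368e+02]
```

Emit:
arm_command:
  rows: "1 -0.1 1.1 35 0 0 0;1 0 0 35 0 0 0;1 0 0 30 0 0 0;1 0 0 20 0 0 0;1 0 0 10 0 0 0"

```text
time_s: 38.05
position: [0.6061, -0.0208, 0.0657]
tool_rot: [[-0.984, 0.176, -0.004], [0.176, 0.984, 0.001], [0.004, 0.0, -1.0]]
ft_force: [0.2, 0.3, -1.1]
grip_width: 0.0407
```

Emit:
arm_command:
  rows: "1 0 0 4 0 0 0;1 0 0 0 0 0 0;1 0 0 0 0 0 0;1 0 0 1 0 0 0;1 0 0 0 0 0 0"

```text
time_s: 38.47
position: [0.608, -0.0197, 0.0644]
tool_rot: [[-0.985, 0.174, 0.002], [0.174, 0.985, -0.0], [-0.002, -0.0, -1.0]]
ft_force: [0.3, -0.0, -1.3]
grip_width: 0.0405
```

Emit:
arm_command:
  rows: "1 0 0 1 0 0 0;1 0 0 0 0 0 0;1 0 0 0 0 0 0"

```text
time_s: 38.72
position: [0.6076, -0.0195, 0.0625]
tool_rot: [[-0.985, 0.174, 0.0], [0.174, 0.985, -0.0], [-0.0, -0.0, -1.0]]
ft_force: [-0.3, -1.2, -1.6]
grip_width: 0.0407
```

Emit:
arm_command:
  rows: "1 0 -0.6 1 0 0 0;1 0 0 0 0 0 0;1 0 0 0.5 0 0 0;1 0 0 0 0 0 0;1 0 0 0 0 0 0"

```text
time_s: 39.13
position: [0.6077, -0.0201, 0.0614]
tool_rot: [[-0.985, 0.174, 0.001], [0.174, 0.985, -0.0], [-0.001, 0.0, -1.0]]
ft_force: [-1.6, 0.6, 6.2]
grip_width: 0.0401
```

Emit:
arm_command:
  rows: "0 0 0 0 0 0 0;0 0 0 0 0 0 0;0 0 0 0 0 0 0;0 0 0 0 0 0 0;0 0 0 0 0 0 0"

```text
time_s: 39.55
position: [0.6074, -0.0202, 0.0607]
tool_rot: [[-0.985, 0.174, -0.0], [0.174, 0.985, 0.0], [0.0, -0.0, -1.0]]
ft_force: [-0.6, -0.2, 0.4]
grip_width: 0.0858
```

Emit:
arm_command:
  rows: "0 0 0 -20 0 0 0;0 0 0 -40 0 0 0;0 0 0 -40 0 0 0;0 0 0 -40 0 0 0;0 0 0 0 0 0 0"

```text
time_s: 39.97
position: [0.6099, -0.0206, 0.2091]
tool_rot: [[-0.985, 0.173, 0.014], [0.173, 0.985, -0.003], [-0.014, -0.001, -1.0]]
ft_force: [0.5, -0.4, 0.1]
grip_width: 0.0852
```

Emit:
arm_command:
  rows: "0 14.7 -33.9 0 0 0 0;0 14.7 -33.9 0 0 0 0;0 14.7 -33.9 0 0 0 0;0 14.7 -33.9 0 0 0 0;0 14.7 -33.9 0 0 0 0"

```text
time_s: 40.38
position: [0.5044, -0.1754, 0.2006]
tool_rot: [[-0.985, 0.173, 0.0], [0.173, 0.985, -0.0], [-0.0, -0.0, -1.0]]
ft_force: [0.6, -1.2, -0.7]
grip_width: 0.0855
```

Emit:
arm_command:
  rows: "0 14.7 -33.9 0 0 0 0;0 14.7 -33.9 0 0 0 0;0 14.7 -33.9 0 0 0 0;0 14.7 -33.9 0 0 0 0;0 14.7 -33.9 0 0 0 0"

```text
time_s: 40.8
position: [0.4025, -0.3297, 0.2007]
tool_rot: [[-0.985, 0.174, 0.0], [0.174, 0.985, -0.0], [-0.0, -0.0, -1.0]]
ft_force: [1.3, -0.2, -0.2]
grip_width: 0.0857
```

Emit:
arm_command:
  rows: "0 0 0 0 0 0 0;0 0 0 0 0 0 0;0 0 0 0 0 0 0"

```text
time_s: 41.05
position: [0.4038, -0.3281, 0.2006]
tool_rot: [[-0.985, 0.174, -0.0], [0.174, 0.985, 0.0], [0.0, 0.0, -1.0]]
ft_force: [0.2, -0.2, -0.1]
grip_width: 0.0853
```

```bash
python3 go.py .4035 -.3285 .0622
```

```text
[ 0.4038 -0.3281  0.2006] yaw -10.02 tool mm [  0.3  -0.5 138.4]
```

Emit:
arm_command:
  rows: "0 0.3 -0.5 40 0 0 0;0 0 0 40 0 0 0;0 0 0 33 0 0 0;0 0 0 17 0 0 0;0 0 0 7 0 0 0"

```text
time_s: 41.47
position: [0.4034, -0.3267, 0.0612]
tool_rot: [[-0.985, 0.172, -0.003], [0.172, 0.985, 0.004], [0.004, 0.003, -1.0]]
ft_force: [0.3, 0.2, -0.3]
grip_width: 0.0855
```

Emit:
arm_command:
  rows: "0 0 0 1 0 0 0;0 0 0 0 0 0 0;1 0 0 0 0 0 0;1 0 0 0 0 0 0;1 0 0 0 0 0 0"

```text
time_s: 41.88
position: [0.4038, -0.3292, 0.0639]
tool_rot: [[-0.985, 0.174, 0.001], [0.174, 0.985, -0.002], [-0.002, -0.001, -1.0]]
ft_force: [1.2, 0.4, -0.8]
grip_width: 0.0517
```

Emit:
arm_command:
  rows: "1 0 0 0 0 0 0;1 0 0 0 0 0 0;1 0 0 0 0 0 0;1 0 0 0 0 0 0;1 0 0 0 0 0 0"

```text
time_s: 42.3
position: [0.4037, -0.3291, 0.0637]
tool_rot: [[-0.985, 0.174, 0.001], [0.174, 0.985, -0.001], [-0.001, -0.001, -1.0]]
ft_force: [-0.8, 0.4, 5.7]
grip_width: 0.0414
```

Emit:
arm_command:
  rows: "1 0 0 -10 0 0 0;1 0 0 -30 0 0 0;1 0 0 -34 0 0 0;1 0 0 -34 0 0 0;1 0 0 -30 0 0 0"

```text
time_s: 42.72
position: [0.4032, -0.3287, 0.2036]
tool_rot: [[-0.985, 0.174, 0.001], [0.174, 0.985, -0.001], [-0.001, -0.001, -1.0]]
ft_force: [0.6, -0.3, -1.2]
grip_width: 0.0414
```

Emit:
arm_command:
  rows: "1 -4 17.8 0 0 0 0;1 -8.0 35.7 0 0 0 0;1 -8.0 35.7 0 0 0 0;1 -8.0 35.7 0 0 0 0;1 -8.0 35.7 0 0 0 0"

```text
time_s: 43.13
position: [0.4669, -0.1754, 0.2016]
tool_rot: [[-0.985, 0.174, 0.0], [0.174, 0.985, -0.0], [-0.0, -0.0, -1.0]]
ft_force: [1.1, -1.2, -2.4]
grip_width: 0.0417
```

Emit:
arm_command:
  rows: "1 -8 35.7 0 0 0 0;1 -8 35.7 0 0 0 0;1 -8 35.7 0 0 0 0;1 -8 35.7 0 0 0 0;1 -8 35.7 0 0 0 0"

```text
time_s: 43.55
position: [0.5373, -0.0063, 0.2016]
tool_rot: [[-0.985, 0.174, 0.0], [0.174, 0.985, -0.0], [-0.0, -0.0, -1.0]]
ft_force: [1.5, -1.1, -1.0]
grip_width: 0.0418
```

Emit:
arm_command:
  rows: "1 -8 35.7 0 0 0 0;1 -4 17.8 0 0 0 0;1 0 0 0 0 0 0;1 0 0 0 0 0 0;1 0 0 0 0 0 0"

```text
time_s: 43.97
position: [0.5579, 0.0419, 0.2011]
tool_rot: [[-0.985, 0.174, -0.0], [0.174, 0.985, -0.0], [0.0, -0.0, -1.0]]
ft_force: [0.8, -0.2, -1.7]
grip_width: 0.0416
```

```bash
python3 go.py .5590 .0429 .0638
```

```text
[0.5579 0.0419 0.2011] yaw -10.02 tool mm [ -0.9   1.2 137.3]
```

Emit:
arm_command:
  rows: "1 -0.8 0.9 35 0 0 0;1 0 0 35 0 0 0;1 0 0 30 0 0 0;1 0 0 20 0 0 0;1 0 0 10 0 0 0"

```text
time_s: 44.38
position: [0.5578, 0.042, 0.0685]
tool_rot: [[-0.984, 0.176, -0.004], [0.176, 0.984, 0.0], [0.004, -0.0, -1.0]]
ft_force: [-0.6, 0.9, -1.9]
grip_width: 0.0414
```

Emit:
arm_command:
  rows: "1 0 0 4 0 0 0;1 0 0 0 0 0 0;1 0 0 1 0 0 0;1 0 0 0 0 0 0;1 0 0 0 0 0 0"

```text
time_s: 44.8
position: [0.5597, 0.0431, 0.0669]
tool_rot: [[-0.985, 0.174, 0.002], [0.174, 0.985, -0.0], [-0.002, 0.0, -1.0]]
ft_force: [-0.4, 0.8, -1.5]
grip_width: 0.0418
```

Emit:
arm_command:
  rows: "1 0 0 1 0 0 0;1 0 0 0 0 0 0;1 0 0 0 0 0 0"

```text
time_s: 45.05
position: [0.5592, 0.0433, 0.065]
tool_rot: [[-0.985, 0.174, 0.0], [0.174, 0.985, -0.0], [-0.0, 0.0, -1.0]]
ft_force: [-0.6, -0.2, -1.9]
grip_width: 0.0416
```

Emit:
arm_command:
  rows: "1 0 -0.5 1 0 0 0;1 0 0 0 0 0 0;1 0 0 0.6 0 0 0;1 0 0 0 0 0 0;1 0 0 0 0 0 0"

```text
time_s: 45.47
position: [0.5592, 0.0427, 0.0638]
tool_rot: [[-0.985, 0.174, 0.001], [0.174, 0.985, -0.0], [-0.001, -0.0, -1.0]]
ft_force: [-2.0, 0.2, 6.0]
grip_width: 0.0415
```

Emit:
arm_command:
  rows: "0 0 0 0 0 0 0;0 0 0 0 0 0 0;0 0 0 0 0 0 0;0 0 0 0 0 0 0;0 0 0 0 0 0 0"

```text
time_s: 45.88
position: [0.5591, 0.0427, 0.0631]
tool_rot: [[-0.985, 0.174, -0.0], [0.174, 0.985, 0.0], [0.0, -0.0, -1.0]]
ft_force: [0.2, 0.4, -0.5]
grip_width: 0.0857
```

Emit:
arm_command:
  rows: "0 0 0 -26 0 0 0;0 0 0 -40 0 0 0;0 0 0 -40 0 0 0;0 0 0 -40 0 0 0;0 0 0 -40 0 0 0"

```text
time_s: 46.3
position: [0.5587, 0.0428, 0.2513]
tool_rot: [[-0.985, 0.174, -0.0], [0.174, 0.985, 0.0], [0.0, 0.0, -1.0]]
ft_force: [0.8, -0.5, -0.2]
grip_width: 0.0852
```

Emit:
arm_command:
  rows: "0 -33 -3.3 0 0 0 0;0 0 0 0 0 0 2;0 0 0 0 0 0 0;0 0 0 0 0 0 0;0 0 0 0 0 0 0"

```text
time_s: 46.72
position: [0.5905, 0.0339, 0.2488]
tool_rot: [[-0.978, 0.207, -0.001], [0.207, 0.978, 0.0], [0.001, -0.0, -1.0]]
ft_force: [0.1, -0.5, -0.3]
grip_width: 0.0854
```

Run:
```python
from h import *
import pickle
c=cam("wrist");im=eyes.get_image("wrist")[:,:,::-1];cv2.imwrite("pics/w7.png",im);pickle.dump(c,open("w7.pkl","wb"))
c1=pickle.load(open("w1.pkl","rb"));print(readout.observe()["position"],np.abs(c[1]-c1[1]).max())
o=cv2.imread("pics/w1.png")
a=cv2.resize(np.vstack([o[85:235,165:350]]),None,fx=2.1,fy=2.1);b=cv2.resize(im[85:235,165:350],None,fx=2.1,fy=2.1)
cv2.imwrite("pics/o7.png",np.hstack([a,b]))
G=lambda x:cv2.cvtColor(x,cv2.COLOR_BGR2GRAY).astype(np.float32)
def crop(p,z,r):return None
for n,(x,y,w,h) in dict(tin=(236,120,46,46),bottle=(192,176,40,42),socket=(299,176,40,42),nut=(313,100,28,28),sleeve=(180,100,30,28)).items():
    m=7;res=cv2.matchTemplate(G(im)[y-m:y+h+m,x-m:x+w+m],G(o)[y:y+h,x:x+w],cv2.TM_CCOEFF_NORMED)
    _,v,_,l=cv2.minMaxLoc(res)
    i,j=l[1],l[0];f=lambda a,b,c:(a-c)/(2*(a-2*b+c))
    sx=f(res[i,j-1],res[i,j],res[i,j+1]) if 0<j<2*m else 0;sy=f(res[i-1,j],res[i,j],res[i+1,j]) if 0<i<2*m else 0
    print(n,"shift px",round(j-m+sx,2),round(i-m+sy,2),"score",round(v,3))
```

```text
[0.59050531 0.03398264 0.24893239] 0.003157697937992948
tin shift px -0.17 -0.1 score 0.986
bottle shift px 0.09 0.02 score 0.995
socket shift px -0.17 -0.84 score 0.972
nut shift px 0.04 0.68 score 0.967
sleeve shift px 0.28 0.15 score 0.952
```

View pics/o7.png

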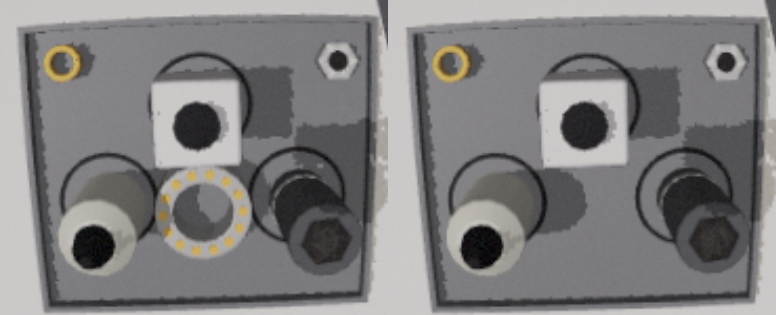

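Run:
```python
from rig import env
print(env.close_job())
```

```text
the job is handed in; nothing more can be done
None
```

I moved the tin, bottle and socket to the board, seated the bearing on the shaft stub, then put all three back in the tray and handed the job in at about 47 s. The look-alikes were left alone. The gripper ended open, held clear above the tray.

- **On the board:** a picture showed all three upright there, with the bearing still where it lay.
- **Bearing:** it met the cover at the height expected for fully seated. After release, a picture showed its top face at 32 mm above the cover, which matches. It may sit a few millimetres off the stub's axis because the bore is 14 mm wider than the stub.
- **Put back:** I compared wrist pictures from the same pose before and after. The tin and bottle moved by 0.2 px or less. The socket moved about 0.9 px, roughly 1 mm. The nut, which was never touched, seemed to move 0.7 px, so this check is only good to about 1 mm. All three stand upright.
- **Disagreements:** the wrist camera measured sizes about 1–2% small. The cameras put the stub up to about 2 mm apart, and the bearing in the gripper looked about 3 mm off, so I used a position between them. The socket touched the tray floor early, at about 27 N, while I lowered it, so I set it down again slowly. I did not take a last picture of the board or of the seated bearing after the three were put back.

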